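# Unlock the film box and hang out the drying clips

### The arm

A 6-joint arm with a two-finger parallel gripper is mounted at the origin on the work surface. World frame = base frame: x ahead of the robot, y to its left, z up, the work surface at z = 0. Lengths are in m, angles in rad, forces in N, time in s.
With the tool pointing down it reaches from about 0.35 to 0.775 m from the base axis. Payload 5.5 kg.
Tool frame: the origin (TCP) lies at the very end of the fingers, on their centre line; the grasp point (between the pads) lies 19 mm behind it; z points along the fingers, y is the line along which they close (so a half turn about z gives the same grasp; the last joint's range is limited). The gripper opens to 85 mm and grips with 20 to 120 N. Pads are 22 mm wide; open, the fingers measure 114 mm over their backs; the gripper's body (76 mm by 85 mm) begins 54 mm behind the grasp point. The pads swing forward as they close: fully open they stand 13 mm farther back than shut.
Start: joints at [1.039, 0.313, 0.046, 1.304, 0, 1.431], TCP at [0.22, 0.531, 0.209] pointing down, gripper open.
Joint ranges: [-2.76, 2.76], [-0.86, 1.69], [-1.03, 1.26], [-2.2, 2.34], [-1.47, 1.5], [-3.14, 3.14]. Speed limits (rad/s): [2.57, 2.57, 3.14, 3.14, 3.14, 3.14].

### API

Orientations are given as [roll, pitch, yaw] about the fixed x, y, z axes, in that order (R = Rz(yaw) Ry(pitch) Rx(roll)).
In Python, from bench import bot, eyes gives the robot as it stands.
- The arm moves only by the shell command python3 -m pendant 'ROWS' [OPENING] [FORCE]. ROWS is JSON, a list of rows, each an object of numbers: "dx", "dy", "dz": the shift along the world's x, y, z scaled (see below); "rx", "ry", "rz": the turn, a rotation vector about the world's x, y, z scaled (see below). In form: [{"dx": .., "dy": .., "dz": .., "rx": .., "ry": .., "rz": ..}, ...]. A call has 1 to 20 rows; each row shifts and turns the commanded pose from where the row before left it; what a row does not reach is not made up. The controller multiplies each number of a shift by 0.4 m and each number of a turn by 45 degrees. A row lasts 1/8 s, in which the tool goes at most 62.5 mm and 10.7 degrees, less where a joint would pass 70% of its speed; a pose out of reach is approached as far as the arm can. A call with a number of a shift or a turn outside -1 to 1 is refused whole. A call with a gripper value outside its range is refused whole. OPENING is the opening, from -1 (shut) to 1 (fully open), set as the call begins (- or left out, the last holds). The fingers move at their own pace and stop on an object; FORCE is the grip in N (left out, the last holds). Time passes only in rows, so rows that do not move let the fingers close. It gives the time, the measured TCP pose, the force, the opening and the grip force at its end, in the units of the state.
- bot.read_state(): the state, without advancing time (a new reading comes with each control period).
- eyes.capture(name): name is "scene" or "top"; returns a dict with "frame" (480x640x3 uint8, red, green, blue), "depth" (480x640 float32, m along the optical axis (not along the pixel's ray), 0 where there is no reading), "camera_matrix" (3x3 intrinsics, pixels), "distortion" ([k1, k2, p1, p2, k3] as OpenCV has them; the pictures are not rectified), "origin" and "attitude" of the camera in the world. Camera axes: x right, y down, z forward; pixel columns grow to the right and rows downward; lengths in m; the calibration is good to about 2 mm. A picture is of the moment at which its call begins.
- bot.close_job(): hands the job in; it is judged then, once.
The state is a dict: "time": time; "q": joint angles; "joint_velocities": joint speeds; "joint_efforts": joint torques, N m; "position": TCP position; "orientation": TCP orientation; "wrist_force": force on the tool from outside, world axes, zero at the start; "ft_torque": the same for the moment, N m; "grip_width": finger opening in m; "finger_force": force on a finger pad.
Only numpy, scipy, OpenCV 4.12 (cv2) and the standard library are available. Lean on these libraries where they do the work, as an engineer would, in place of code of your own. Each camera call takes 0.05 s, during which the arm holds its last target. There are 200 camera calls.

### The job

Get the shelf ready for tonight's developing: the canisters stand in the way of the wooden box's tray, so slide each one along the shelf, never lifting it, into a brass ring of its own, and draw the locking pin up out of its bore and park it hanging upright in the side notch on the box's left flank. Then pull the tray all the way out and hang every film clip in it by its eye on the peg rack, one to a peg. Finally push the tray fully home, leaving the pin in the notch, the canisters in their rings and the other things on the shelf where they are.

Things in the scene. Friction and masses are not known exactly. Their poses are not given: they have to be found in the camera images.
- box: Wooden box, 170 deep x 180 wide x 94 high, fixed to the shelf, with a pull-out tray whose front fills its front. Origin on the shelf under the middle of the front face; x points into the box, away from the robot, y to its left, z up. On its left flank near the front is a steel ledge 10 thick, top at z = 94, with the side notch.
- bore (a point): Mouth of the bore (11 mm, right through) at the top of the steel lug on the front edge of the box's roof, 16 in front of the face, 78 left of the middle, 102 above the shelf; axes as the box. The lug is 32 x 30 x 16 high. The locking pin stands in it at the start and hangs down in front of the tray front.
- notch (a point): Middle of the side notch at the top face of the ledge on the box's left flank; axes as the box. The notch is a 13 mm wide slot, open to the left (+y) where the ledge ends 15 mm farther out, closed 11 mm to the right; a steel prong 16 wide on either side of it.
- pin: Locking pin, upright: 9 mm steel stem reaching 45 down, a collar 24 across and 4 thick, above it a round brass grip 15 across and 34 tall. Origin on the underside of the collar, z up along the grip. At the start the collar lies on the lug; parked, the stem hangs in the side notch with the collar on the ledge.
- tray (a joint): How far the tray is pulled out of the box (m): 0 is fully home, 0.13 the stop; it slides towards the box's -x with about 2 N friction.
- tray_handle (a point): Middle of the tray's steel handle bar: a round bar 10 thick, 84 long along the box's y, standing 50 in front of the tray front and 72 above the shelf; axes as the box.
- ring0 (a point): Centre of the left one of two brass rings (82 across) on the thin grey felt runner on the shelf; at shelf height, the runner is flush.
- ring1 (a point): Centre of the right brass ring, 92 from the other.
- canister0: Aluminium film canister, 55 across and 55 high with a small 8 mm high knob on top, 220 g, standing on the shelf in front of the box in the tray's way. Origin at the centre of its underside. May be absent.
- canister1: Aluminium film canister, 55 across and 55 high with a small 8 mm high knob on top, 220 g, standing on the shelf in front of the box in the tray's way. Origin at the centre of its underside. May be absent.
- clip0: Steel film drying clip, 9 thick (x), 40 wide (y), 64 high (z), 50 g; origin under its centre. Jaw z 0 to 20, square 18 mm eye through it along x centred at z = 29, gripping ear 22 wide on top, z 43 to 64. Stands in a 22 deep slot in the tray, 42 or 88 behind the tray front's face, 36 left or right of the middle; tray floor at height 14. May be absent.
- clip1: Steel film drying clip, 9 thick (x), 40 wide (y), 64 high (z), 50 g; origin under its centre. Jaw z 0 to 20, square 18 mm eye through it along x centred at z = 29, gripping ear 22 wide on top, z 43 to 64. Stands in a 22 deep slot in the tray, 42 or 88 behind the tray front's face, 36 left or right of the middle; tray floor at height 14. May be absent.
- clip2: Steel film drying clip, 9 thick (x), 40 wide (y), 64 high (z), 50 g; origin under its centre. Jaw z 0 to 20, square 18 mm eye through it along x centred at z = 29, gripping ear 22 wide on top, z 43 to 64. Stands in a 22 deep slot in the tray, 42 or 88 behind the tray front's face, 36 left or right of the middle; tray floor at height 14. May be absent.
- clip3: Steel film drying clip, 9 thick (x), 40 wide (y), 64 high (z), 50 g; origin under its centre. Jaw z 0 to 20, square 18 mm eye through it along x centred at z = 29, gripping ear 22 wide on top, z 43 to 64. Stands in a 22 deep slot in the tray, 42 or 88 behind the tray front's face, 36 left or right of the middle; tray floor at height 14. May be absent.
- peg0 (a point): Middle of peg 0 of the wooden peg rack, on its axis (0 is leftmost, 60 apart). x points along the peg away from the robot, y left, z up. The peg is a brass rod 8 thick: free end 25 nearer the robot, 6 degrees higher; the rack's cross bar begins at x = 25, its top 8 above this point.
- peg1 (a point): Middle of peg 1 of the wooden peg rack, on its axis (0 is leftmost, 60 apart). x points along the peg away from the robot, y left, z up. The peg is a brass rod 8 thick: free end 25 nearer the robot, 6 degrees higher; the rack's cross bar begins at x = 25, its top 8 above this point.
- peg2 (a point): Middle of peg 2 of the wooden peg rack, on its axis (0 is leftmost, 60 apart). x points along the peg away from the robot, y left, z up. The peg is a brass rod 8 thick: free end 25 nearer the robot, 6 degrees higher; the rack's cross bar begins at x = 25, its top 8 above this point.
- peg3 (a point): Middle of peg 3 of the wooden peg rack, on its axis (0 is leftmost, 60 apart). x points along the peg away from the robot, y left, z up. The peg is a brass rod 8 thick: free end 25 nearer the robot, 6 degrees higher; the rack's cross bar begins at x = 25, its top 8 above this point.
- camera: Bystander: chrome and black film camera 137 wide, about 95 high; origin under its middle.
- vase: Bystander: white ceramic vase, 72 across, 110 high; origin under its middle.
- loupe: Bystander: round black loupe, 48 across, 40 high; origin under its middle.
- reel: Bystander: white developing reel lying flat, 90 across, 36 high; origin under its middle.
There are look-alikes about, which are no part of the job. What is shaped like the canister0 but blue or green is not meant. What is shaped like the canister1 but blue or green is not meant.

How it is judged:
On the way, in this order (a step that is already met when the one before it is completed fails the run):
1. the canisters stand in rings of their own and the pin is parked in the side notch, let go (x of pin in the frame of notch between -0.006 and 0.006 m and y of pin in the frame of notch between -0.011 and 0.012 m and z of pin in the frame of notch between -0.004 and 0.004 m and angle between pin's own z axis and vertical below 0.15 rad and contact force between each of pin, canister0, canister1 and the fingers below 0.05 N and linear speed of pin below 0.03 m/s and (horizontal distance between canister0 and ring0 below 0.014 m or horizontal distance between canister0 and ring1 below 0.014 m) and angle between each of canister0, canister1's own z axis and vertical below 0.1 rad and linear speed of each of canister0, canister1 below 0.02 m/s and (horizontal distance between canister1 and ring0 below 0.014 m or horizontal distance between canister1 and ring1 below 0.014 m) and horizontal distance between canister0 and canister1 above 0.055 m), for 0.2 s.
2. the tray is pulled all the way out (value of joint tray above 0.115 m), for 0.2 s.
3. every clip hangs by its eye on a peg of its own (((x of clip0 in the frame of peg0 between -0.025 and 0.022 m and y of clip0 in the frame of peg0 between -0.018 and 0.018 m and z of clip0 in the frame of peg0 between -0.046 and -0.022 m) or (x of clip0 in the frame of peg1 between -0.025 and 0.022 m and y of clip0 in the frame of peg1 between -0.018 and 0.018 m and z of clip0 in the frame of peg1 between -0.046 and -0.022 m) or (x of clip0 in the frame of peg2 between -0.025 and 0.022 m and y of clip0 in the frame of peg2 between -0.018 and 0.018 m and z of clip0 in the frame of peg2 between -0.046 and -0.022 m) or (x of clip0 in the frame of peg3 between -0.025 and 0.022 m and y of clip0 in the frame of peg3 between -0.018 and 0.018 m and z of clip0 in the frame of peg3 between -0.046 and -0.022 m)) and angle between each of clip0, clip1, clip2, clip3's own z axis and vertical below 0.5 rad and linear speed of each of clip0, clip1, clip2, clip3 below 0.03 m/s and contact force between each of clip0, clip1, clip2, clip3 and the fingers below 0.05 N and ((x of clip1 in the frame of peg0 between -0.025 and 0.022 m and y of clip1 in the frame of peg0 between -0.018 and 0.018 m and z of clip1 in the frame of peg0 between -0.046 and -0.022 m) or (x of clip1 in the frame of peg1 between -0.025 and 0.022 m and y of clip1 in the frame of peg1 between -0.018 and 0.018 m and z of clip1 in the frame of peg1 between -0.046 and -0.022 m) or (x of clip1 in the frame of peg2 between -0.025 and 0.022 m and y of clip1 in the frame of peg2 between -0.018 and 0.018 m and z of clip1 in the frame of peg2 between -0.046 and -0.022 m) or (x of clip1 in the frame of peg3 between -0.025 and 0.022 m and y of clip1 in the frame of peg3 between -0.018 and 0.018 m and z of clip1 in the frame of peg3 between -0.046 and -0.022 m)) and ((x of clip2 in the frame of peg0 between -0.025 and 0.022 m and y of clip2 in the frame of peg0 between -0.018 and 0.018 m and z of clip2 in the frame of peg0 between -0.046 and -0.022 m) or (x of clip2 in the frame of peg1 between -0.025 and 0.022 m and y of clip2 in the frame of peg1 between -0.018 and 0.018 m and z of clip2 in the frame of peg1 between -0.046 and -0.022 m) or (x of clip2 in the frame of peg2 between -0.025 and 0.022 m and y of clip2 in the frame of peg2 between -0.018 and 0.018 m and z of clip2 in the frame of peg2 between -0.046 and -0.022 m) or (x of clip2 in the frame of peg3 between -0.025 and 0.022 m and y of clip2 in the frame of peg3 between -0.018 and 0.018 m and z of clip2 in the frame of peg3 between -0.046 and -0.022 m)) and ((x of clip3 in the frame of peg0 between -0.025 and 0.022 m and y of clip3 in the frame of peg0 between -0.018 and 0.018 m and z of clip3 in the frame of peg0 between -0.046 and -0.022 m) or (x of clip3 in the frame of peg1 between -0.025 and 0.022 m and y of clip3 in the frame of peg1 between -0.018 and 0.018 m and z of clip3 in the frame of peg1 between -0.046 and -0.022 m) or (x of clip3 in the frame of peg2 between -0.025 and 0.022 m and y of clip3 in the frame of peg2 between -0.018 and 0.018 m and z of clip3 in the frame of peg2 between -0.046 and -0.022 m) or (x of clip3 in the frame of peg3 between -0.025 and 0.022 m and y of clip3 in the frame of peg3 between -0.018 and 0.018 m and z of clip3 in the frame of peg3 between -0.046 and -0.022 m)) and horizontal distance between clip0 and clip1 above 0.035 m and horizontal distance between each of clip0, clip1 and clip2 above 0.035 m and horizontal distance between each of clip0, clip1, clip2 and clip3 above 0.035 m), for 0.2 s.
At the end, for the whole second after the job is handed in: Tray home within 8 mm; each clip hangs still by its eye on its own peg, within 0.5 rad of upright; the pin hangs in the side notch, collar on the ledge within 4 mm, within 0.15 rad of upright; each canister stands in its own ring, within 14 mm of centre; nothing is held (all of step 1 and all of step 3 and value of joint tray below 0.008 m); the robot touches nothing.
It fails at once if a canister is lifted off the shelf (over 15 mm) or tipped over (height (world z) of any of canister0, canister1 above 0.015 m or angle between any of canister0, canister1's own z axis and vertical above 0.5 rad).
It fails at once if the camera, vase, loupe or reel is shifted by more than 3 cm (distance of any of camera, vase, loupe, reel from where it was at the start of the episode above 0.03 m).
Of clip0, clip1, clip2, clip3 only 2 to 4 are there at a start; the rules pass over those that are not, and their reading is None.
Of canister0, canister1 only 1 to 2 are there at a start; the rules pass over those that are not, and their reading is None.
At some moment in a run one of canister0, canister1 may be knocked a few centimetres aside while the robot is not near it.
It also fails if it takes over 210 s, if anything falls off the work surface, if the arm or the gripper's body presses on something with over 40 N, if the wrist force passes 120 N, or if a joint passes its speed limit or range.

## Working session

There is one attempt and no reset: what is moved stays moved. The work goes in short steps, Python scripts to look and compute and a shell command to move; the robot and the scene stay as the last step left them, time stands still between calls to the robot, and variables do not carry over. Pictures are saved under pics/ and viewed, at most 14 in all, crops included, and the job is handed in when it is done.

```bash
ls; mkdir -p pics; cat > h.py <<'E'
import numpy as np,cv2,sys
from scipy.spatial.transform import Rotation as R
from bench import bot,eyes
def cap(n):
    c=eyes.capture(n); np.savez('%s.npz'%n,**{k:np.asarray(v) for k,v in c.items()}); return c
def load(n): return np.load('%s.npz'%n)
def att(c):
    a=np.asarray(c['attitude'],float)
    return a if a.shape==(3,3) else R.from_euler('xyz',a).as_matrix() if a.size==3 else R.from_quat(a).as_matrix()
def cloud(c):
    K=np.asarray(c['camera_matrix'],float);d=np.asarray(c['depth'],float)
    v,u=np.mgrid[:480,:640]
    p=cv2.undistortPoints(np.stack([u,v],-1).reshape(-1,1,2).astype(np.float32),K,np.asarray(c['distortion'],float)).reshape(480,640,2)
    P=np.dstack([p*d[...,None],d])@att(c).T+np.asarray(c['origin'])
    P[d<=0]=np.nan
    return P
def save(c,name,box=None,s=1):
    f=np.asarray(c['frame'])[...,::-1]
    if box: f=f[box[1]:box[3],box[0]:box[2]]
    cv2.imwrite('pics/'+name,cv2.resize(f,None,fx=s,fy=s,interpolation=cv2.INTER_CUBIC))
E
python3 - <<'E'
from h import *
for n in('scene','top'):
    c=cap(n); save(c,n+'1.png'); print(n,c['origin'],c['attitude'],c['camera_matrix'],c['distortion'])
print(bot.read_state())
E
```

```text
pics
scene [ 0.97167424 -0.21200425  0.98536664] [-2.6366565  -0.00455103  1.16509651] [[448.09504967   0.         318.46825786]
 [  0.         448.09504967 243.40809509]
 [  0.           0.           1.        ]] [-0.07792904  0.          0.          0.          0.        ]
top [ 0.42277796 -0.01689739  1.41528082] [-3.07807712  0.00876692 -1.59785652] [[475.90640346   0.         317.46239024]
 [  0.         475.90640346 237.98251395]
 [  0.           0.           1.        ]] [0.02249479 0.         0.         0.         0.        ]
{'time': 0.1, 'q': array([1.03939561e+00, 3.13941724e-01, 4.50809153e-02, 1.30359196e+00,
       3.76290170e-05, 1.43117066e+00]), 'joint_velocities': array([ 0.00198758, -0.00113378,  0.00317932,  0.0012755 ,  0.00251796,
        0.00098437]), 'joint_efforts': array([ 2.62168338e-03, -4.81726170e+01,  2.99243993e+01,  1.27205194e-02,
       -7.40716519e-05, -1.11836377e-05]), 'position': array([0.21931126, 0.53100055, 0.20808395]), 'orientation': array([-3.13995756e+00, -2.67794385e-04,  2.74981735e+00]), 'wrist_force': array([-1.25578538, -0.05683977, -0.75619009]), 'ft_torque': array([-0.01542842,  0.0026788 , -0.00660227]), 'finger_force': 0.0, 'grip_width': 0.08548102322705085}
```

View pics/scene1.png

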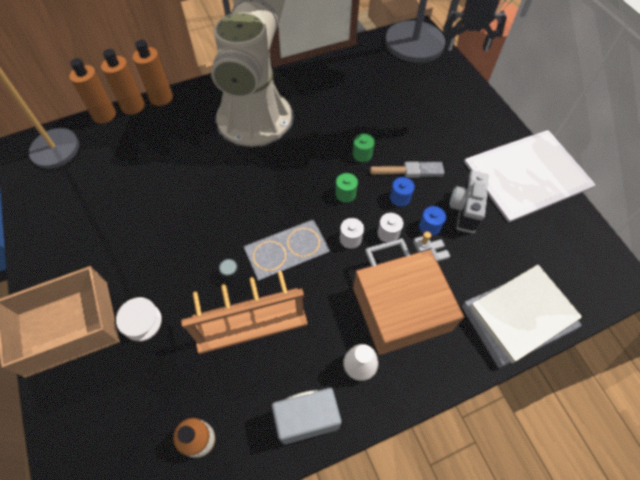

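View pics/top1.png

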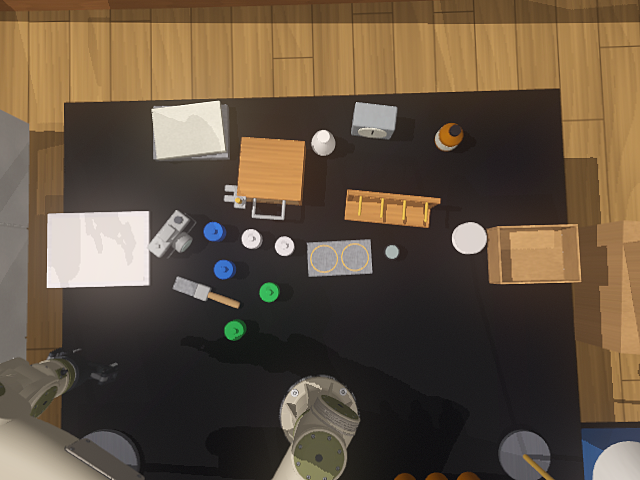

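Top view: two aluminium canisters at (251,239) and (284,246); the look-alikes are blue (213,231), (224,270) and green (269,292), (235,330). The box is at (272,170), the lug and pin at (240,203), the ledge at (231,190), the rings at (323,259) and (355,257), and the rack at (392,208).

```bash
python3 - <<'E'
from h import *
c=load('top');P=cloud(c);f=c['frame'].astype(int)
s=load('scene');S=cloud(s)
print('table z',np.nanmedian(P[300:330,320:400,2]),np.nanmedian(S[150:190,280:320,2]))
def reg(P,u0,v0,u1,v1,z0,z1,extra=None):
    q=P[v0:v1,u0:u1].reshape(-1,3); m=(q[:,2]>z0)&(q[:,2]<z1)
    return q[m]
for n,b in dict(canA=(236,224,266,254),canB=(270,232,299,260),blue=(200,218,226,244)).items():
    q=reg(P,*b,.045,.06);(x,y),r=cv2.minEnclosingCircle(q[:,:2].astype(np.float32));print(n,len(q),q.mean(0).round(4),x,y,r)
q=reg(P,225,125,320,225,.085,.1);r=cv2.minAreaRect(q[:,:2].astype(np.float32));print('roof',r,cv2.boxPoints(r).round(4).tolist(),np.median(q[:,2]))
q=reg(P,222,180,246,212,.09,.17)
print('lug/ledge/pin');
for z0,z1 in((.088,.097),(.098,.104),(.104,.115),(.125,.15)):
    w=q[(q[:,2]>z0)&(q[:,2]<z1)]; print(z0,len(w), w.mean(0).round(4) if len(w) else '', w.min(0).round(4) if len(w) else '', w.max(0).round(4) if len(w) else '')
# rings: brass colour on runner
sub=f[235:280,300:378];
m=(sub[...,0]-sub[...,2]>45); 
ys,xs=np.nonzero(m); 
for sel in (xs+300<339, xs+300>=339):
    pts=P[ys[sel]+235,xs[sel]+300]; pts=pts[np.isfinite(pts[:,0])]
    A=np.c_[2*pts[:,:2],np.ones(len(pts))]; b=(pts[:,:2]**2).sum(1);z=np.linalg.lstsq(A,b,rcond=None)[0]
    print('ring',len(pts),z[:2],np.sqrt(z[2]+z[0]**2+z[1]**2),np.median(pts[:,2]))
q=reg(P,340,180,445,232,.03,.4);r=cv2.minAreaRect(q[:,:2].astype(np.float32));print('rack',r,cv2.boxPoints(r).round(4).tolist(),np.percentile(q[:,2],[5,25,50,75,95,100]))
q=reg(P,240,195,292,222,.05,.09);r=cv2.minAreaRect(q[:,:2].astype(np.float32));print('handle',r, np.median(q[:,2]))
a=c['frame'][175:275,215:375,::-1]; a=cv2.resize(a,(800,500),interpolation=cv2.INTER_CUBIC);cv2.imwrite('pics/c1.png',a)
a=s['frame'][180:360,150:470,::-1]; a=cv2.resize(a,(800,450),interpolation=cv2.INTER_CUBIC);cv2.imwrite('pics/c2.png',a)
E
```

```text
table z -0.0005473376105540328 0.0008597582059369779
canA 261 [0.5151 0.1831 0.0545] 0.515247642993927 0.18429215252399445 0.02755165286362171
canB 252 [0.4919 0.0888 0.0543] 0.4921380281448364 0.08923371136188507 0.027295392006635666
blue 257 [0.5386 0.2913 0.0543] 0.5393221974372864 0.2920302152633667 0.02784687653183937
roof ((0.6970958113670349, 0.11526539921760559), (0.26501986384391785, 0.2004411816596985), 88.60742950439453) [[0.5936999917030334, -0.014800000004470348], [0.7940999865531921, -0.019600000232458115], [0.8004999756813049, 0.24529999494552612], [0.6000999808311462, 0.2502000033855438]] 0.09364305494627989
lug/ledge/pin
0.088 228 [0.6463 0.2169 0.0936] [0.5994 0.1909 0.09  ] [0.6765 0.2513 0.097 ]
0.098 72 [0.6247 0.2078 0.1008] [0.5986 0.1906 0.0981] [0.6725 0.2468 0.104 ]
0.104 38 [0.612  0.2036 0.1072] [0.6007 0.1905 0.1042] [0.632  0.2212 0.1149]
0.125 30 [0.615  0.2053 0.1373] [0.6084 0.1989 0.1262] [0.6219 0.2129 0.1444]
ring 129 [ 0.45183518 -0.02345739] 0.03937867998192076 0.001064445282956461
ring 123 [ 0.45441924 -0.11562829] 0.039516200126943325 0.0002435142918890687
rack ((0.5878849625587463, -0.21431641280651093), (0.24797560274600983, 0.06888601183891296), 82.40672302246094) [[0.5374000072479248, -0.3327000141143799], [0.6055999994277954, -0.3418000042438507], [0.6384000182151794, -0.09600000083446503], [0.5701000094413757, -0.0869000032544136]] [0.09483149 0.12735014 0.13056842 0.13290781 0.13579393 0.14043782]
handle ((0.6004611849784851, 0.12892401218414307), (0.12890106439590454, 0.06415332853794098), 87.94197845458984) 0.07576114796380051
```

View pics/c1.png

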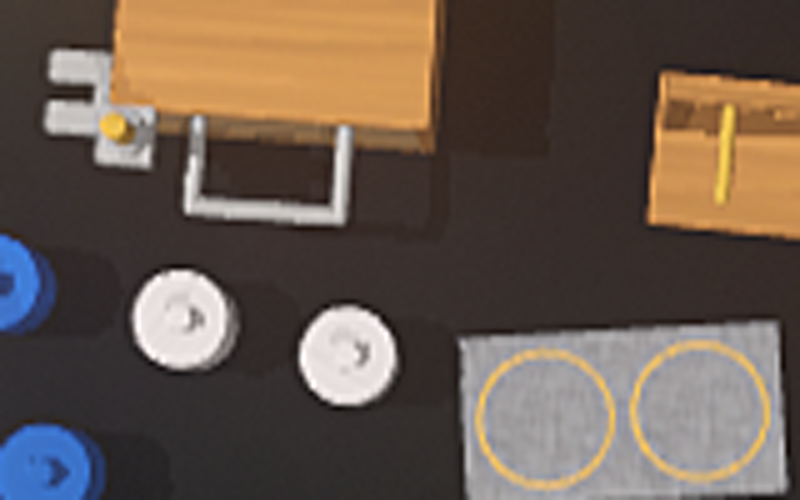

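View pics/c2.png

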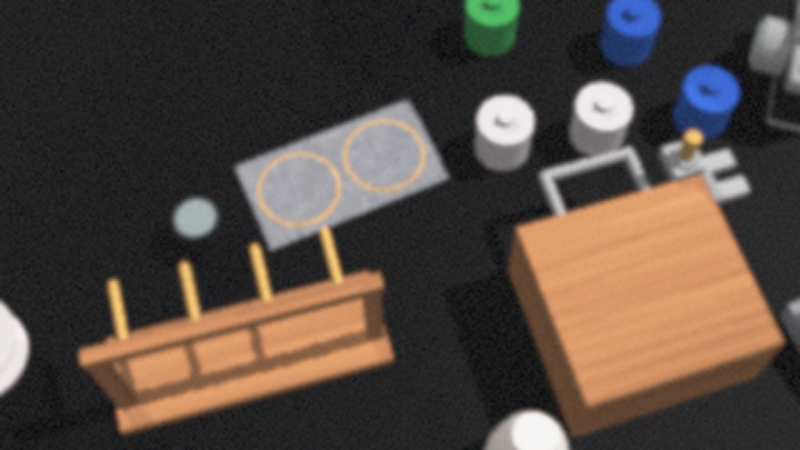

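The crop confirms the two silver canisters. The brass pin stands in the lug, and the ledge has two prongs with the notch between them. Next I refine the box, notch and peg frames.

```bash
python3 - <<'E'
from h import *
def pca(q): return q.mean(0)
for n,bx in(('top',(225,125,320,225)),('scene',(340,240,475,355))):
    c=load(n);P=cloud(c);f=c['frame'].astype(int)
    u0,v0,u1,v1=bx; m=np.zeros((480,640),bool);m[v0:v1,u0:u1]=1
    m&=(f[...,0]-f[...,2]>50)&(P[...,2]>.088)&(P[...,2]<.1)
    m=cv2.erode(m.astype(np.uint8),np.ones((2,2)))>0
    q=P[m];r=cv2.minAreaRect(q[:,:2].astype(np.float32));print(n,'roof',r,cv2.boxPoints(r).round(4).tolist(),np.median(q[:,2]))
    # pegs: yellow
    bx=(340,175,450,235) if n=='top' else (175,265,310,350)
    u0,v0,u1,v1=bx; m=np.zeros((480,640),np.uint8)
    g=(f[...,0]-f[...,2]>70)&(f[...,1]/(f[...,0]+1)>.74)
    m[v0:v1,u0:u1]=g[v0:v1,u0:u1]
    k,l,st,ce=cv2.connectedComponentsWithStats(m)
    for i in range(1,k):
        if st[i,4]>10:
            q=P[l==i];q=q[np.isfinite(q[:,0])];q=q[q[:,2]>.08]
            o=q[np.argsort(q[:,0])]
            print('peg',st[i],q.mean(0).round(4),o[:4].mean(0).round(4),o[-4:].mean(0).round(4))
    # pin grip yellow
    bx=(230,190,250,215) if n=='top' else (415,225,440,250)
    u0,v0,u1,v1=bx;q=P[v0:v1,u0:u1][g[v0:v1,u0:u1]];q=q[q[:,2]>.12];print('pin',len(q),q.mean(0),np.percentile(q[:,2],90),q[q[:,2]>.14].mean(0))
E
python3 - <<'E'
from h import *
c=load('top');P=cloud(c);print('ledge z map (mm)')
print((P[182:208,222:248,2]*1000).round().astype(int))
print(P[189,232],P[195,240])
E
```

```text
top roof ((0.7066175937652588, 0.11739091575145721), (0.17671677470207214, 0.16667266190052032), 84.47366333007812) [[0.6151999831199646, 0.03750000149011612], [0.7810999751091003, 0.021400000900030136], [0.7980999946594238, 0.1973000019788742], [0.6322000026702881, 0.2134000062942505]] 0.09372545163493284
peg [358 196   4  20  54] [ 0.5912 -0.1246  0.1284] [ 0.5676 -0.1216  0.1297] [ 0.6151 -0.1275  0.1264]
peg [380 198   4  20  55] [ 0.5847 -0.1843  0.1283] [ 0.5603 -0.1822  0.1302] [ 0.6086 -0.1858  0.1263]
peg [402 200   4  20  57] [ 0.577  -0.2436  0.1277] [ 0.5521 -0.2411  0.1281] [ 0.6016 -0.2456  0.1249]
peg [424 202   4  20  56] [ 0.5701 -0.3029  0.1286] [ 0.5449 -0.3     0.1292] [ 0.5941 -0.3053  0.1265]
pin 20 [0.61386235 0.20619329 0.13806086] 0.1413908128744812 [0.61617513 0.20508741 0.14136183]
scene roof ((0.7111520171165466, 0.11613418906927109), (0.17931562662124634, 0.16830110549926758), 84.62727355957031) [[0.6190000176429749, 0.034699998795986176], [0.7864999771118164, 0.01899999938905239], [0.8033000230789185, 0.19750000536441803], [0.6358000040054321, 0.21330000
[... 14682 characters left out ...]
 -1]
 [                  -3                    3                    2
                    -2                   -5                   -3
                     1                    0                    1
                    -3                    4                   -2
                     0                   85                   92
                    87                   94                   88
                    97                   96                  102
                    99                  100                   92
                     4                   -6]]
[0.65059161 0.22743547 0.09748665] [0.63386963 0.20620941 0.0925429 ]<stdin>:3: RuntimeWarning: invalid value encountered in cast
```

```bash
cat > notch.py <<'E'
from h import *
from scipy.optimize import minimize
# box frame est
yaw=np.deg2rad(-5.45);F=np.array([.6244,.1249]);ex=np.array([np.cos(yaw),np.sin(yaw)]);ey=np.array([-ex[1],ex[0]])
for n in('top','scene'):
    c=load(n);P=cloud(c);q=P.reshape(-1,3)
    d=q[:,:2]-F;b=np.c_[d@ex,d@ey]
    sel=(b[:,0]>-.01)&(b[:,0]<.06)&(b[:,1]>.094)&(b[:,1]<.135)&np.isfinite(q[:,0])
    on=(q[sel,2]>.087)&(q[sel,2]<.101);bb=b[sel]
    # keep also off points: project ray to z=.094
    O=np.asarray(c['origin']);Q=q[sel];t=(.094-O[2])/(Q[:,2]-O[2]);W=O+t[:,None]*(Q-O);d=W[:,:2]-F;bb=np.c_[d@ex,d@ey]
    best=None
    for nx in np.arange(.0,.05,.0005):
        for ny in np.arange(.095,.125,.0005):
            x=bb[:,0]-nx;y=bb[:,1]-ny
            m=(abs(x)<.0225)&(y<.015)&~((abs(x)<.0065)&(y>-.011))
            w=(abs(x)<.03)
            e=(m!=on)[(bb[:,1]>.096)].sum()
            if best is None or e<best[0]: best=(e,nx,ny,m.sum())
    nx,ny=best[1:3];print(n,best,F+nx*ex+ny*ey)
E
python3 notch.py
python3 -m pendant '[{"dx":0.07,"dy":-0.111,"rz":0.05},{"dx":0.07,"dy":-0.111,"rz":0.05},{"dx":0.07,"dy":-0.111,"rz":0.05},{"dx":0.07,"dy":-0.111,"rz":0.05},{"dx":0.07,"dy":-0.111,"rz":0.05},{"dx":0.07,"dy":-0.111,"rz":0.05},{"dx":0.07,"dy":-0.111,"rz":0.05},{"dx":0.07,"dy":-0.111,"rz":0.05},{"dx":0.065,"dy":-0.111,"rz":0.05},{"dx":0.063,"dy":-0.111,"rz":0.05},{"dz":-0.11},{"dz":-0.11},{},{}]' 1 30
```

```text
top (np.int64(3), np.float64(0.006500000000000001), np.float64(0.11100000000000002), np.int64(117)) [0.64141307 0.23478087]
scene (np.int64(11), np.float64(0.01), np.float64(0.12300000000000003), np.int64(168)) [0.64603697 0.2463942 ]invalid input
```

```bash

python3 -m pendant '[{"dx":0.07,"dy":-0.111,"dz":0,"rx":0,"ry":0,"rz":0.05},{"dx":0.07,"dy":-0.111,"dz":0,"rx":0,"ry":0,"rz":0.05},{"dx":0.07,"dy":-0.111,"dz":0,"rx":0,"ry":0,"rz":0.05},{"dx":0.07,"dy":-0.111,"dz":0,"rx":0,"ry":0,"rz":0.05},{"dx":0.07,"dy":-0.111,"dz":0,"rx":0,"ry":0,"rz":0.05}]' 1 30
```

```text
time: 0.72
position: [0.36, 0.3079, 0.2086]
orientation: [-3.141, -0.0, 2.948]
wrist_force: [1.2, 0.3, 0.2]
grip_width: 0.0851
finger_force: 0.0
```

```bash

python3 -m pendant '[{"dx":0.067,"dy":-0.11,"rz":0.05},{"dx":0.067,"dy":-0.11,"rz":0.05},{"dx":0.067,"dy":-0.11,"rz":0.05},{"dx":0.067,"dy":-0.11,"rz":0.05},{"dx":0.067,"dy":-0.112,"rz":0.046},{"dz":-0.11},{"dz":-0.11},{"dz":0},{"dz":0}]' 1 30
```

```text
invalid input
```

```bash

python3 -m pendant '[{"dx":0.067,"dy":-0.11,"dz":0,"rx":0,"ry":0,"rz":0.05},{"dx":0.067,"dy":-0.11,"dz":0,"rx":0,"ry":0,"rz":0.05},{"dx":0.067,"dy":-0.11,"dz":0,"rx":0,"ry":0,"rz":0.05},{"dx":0.067,"dy":-0.11,"dz":0,"rx":0,"ry":0,"rz":0.05},{"dx":0.067,"dy":-0.112,"dz":0,"rx":0,"ry":0,"rz":0.046},{"dx":0,"dy":0,"dz":-0.11,"rx":0,"ry":0,"rz":0},{"dx":0,"dy":0,"dz":-0.11,"rx":0,"ry":0,"rz":0},{"dx":0,"dy":0,"dz":0,"rx":0,"ry":0,"rz":0},{"dx":0,"dy":0,"dz":0,"rx":0,"ry":0,"rz":0}]' 1 30
```

```text
time: 1.85
position: [0.4942, 0.0888, 0.1221]
orientation: [3.141, 0.001, 3.14]
wrist_force: [-0.5, 0.3, 0.3]
grip_width: 0.0857
finger_force: 0.0
```

```bash

python3 -m pendant '[{"dx":0,"dy":0,"dz":-0.1,"rx":0,"ry":0,"rz":0},{"dx":0,"dy":0,"dz":-0.1,"rx":0,"ry":0,"rz":0},{"dx":0,"dy":0,"dz":-0.06,"rx":0,"ry":0,"rz":0},{"dx":0,"dy":0,"dz":0,"rx":0,"ry":0,"rz":0}]' 1 30
python3 -m pendant '[{"dx":0,"dy":0,"dz":0,"rx":0,"ry":0,"rz":0},{"dx":0,"dy":0,"dz":0,"rx":0,"ry":0,"rz":0},{"dx":0,"dy":0,"dz":0,"rx":0,"ry":0,"rz":0},{"dx":0,"dy":0,"dz":0,"rx":0,"ry":0,"rz":0},{"dx":0,"dy":0,"dz":0,"rx":0,"ry":0,"rz":0},{"dx":0,"dy":0,"dz":0,"rx":0,"ry":0,"rz":0}]' -1 25
```

```text
time: 2.35
position: [0.4937, 0.0889, 0.0173]
orientation: [3.142, -0.0, 3.14]
wrist_force: [-0.0, -0.2, -0.1]
grip_width: 0.0856
finger_force: 0.0
time: 3.1
position: [0.4955, 0.0887, 0.0191]
orientation: [3.141, 0.004, 3.139]
wrist_force: [-0.9, -0.8, 5.4]
grip_width: 0.0539
finger_force: 25.3
```

```bash

python3 -m pendant '[{"dx":-0.01,"dy":-0.05,"dz":0,"rx":0,"ry":0,"rz":0},{"dx":-0.01,"dy":-0.05,"dz":0,"rx":0,"ry":0,"rz":0},{"dx":-0.01,"dy":-0.05,"dz":0,"rx":0,"ry":0,"rz":0},{"dx":-0.01,"dy":-0.05,"dz":0,"rx":0,"ry":0,"rz":0},{"dx":-0.01,"dy":-0.05,"dz":0,"rx":0,"ry":0,"rz":0},{"dx":-0.01,"dy":-0.05,"dz":0,"rx":0,"ry":0,"rz":0},{"dx":-0.01,"dy":-0.05,"dz":0,"rx":0,"ry":0,"rz":0},{"dx":-0.01,"dy":-0.05,"dz":0,"rx":0,"ry":0,"rz":0},{"dx":-0.01,"dy":-0.05,"dz":0,"rx":0,"ry":0,"rz":0},{"dx":-0.005,"dy":-0.06,"dz":0,"rx":0,"ry":0,"rz":0},{"dx":0,"dy":0,"dz":0,"rx":0,"ry":0,"rz":0},{"dx":0,"dy":0,"dz":0,"rx":0,"ry":0,"rz":0}]' - -
python3 -m pendant '[{"dx":0,"dy":0,"dz":0,"rx":0,"ry":0,"rz":0},{"dx":0,"dy":0,"dz":0,"rx":0,"ry":0,"rz":0},{"dx":0,"dy":0,"dz":0,"rx":0,"ry":0,"rz":0},{"dx":0,"dy":0,"dz":0.05,"rx":0,"ry":0,"rz":0},{"dx":0,"dy":0,"dz":0.1,"rx":0,"ry":0,"rz":0},{"dx":0,"dy":0,"dz":0.13,"rx":0,"ry":0,"rz":0}]' 1
python3 -m pendant '[{"dx":0.038,"dy":0.15,"dz":0,"rx":0,"ry":0,"rz":0},{"dx":0.038,"dy":0.15,"dz":0,"rx":0,"ry":0,"rz":0},{"dx":0.038,"dy":0.15,"dz":0,"rx":0,"ry":0,"rz":0},{"dx":0.038,"dy":0.15,"dz":0,"rx":0,"ry":0,"rz":0},{"dx":0,"dy":0.147,"dz":0,"rx":0,"ry":0,"rz":0},{"dx":0,"dy":0,"dz":0,"rx":0,"ry":0,"rz":0}]'
python3 - <<'E'
from h import *
c=cap('top');save(c,'t2.png',(190,130,450,330),3)
E
```

```text
time: 4.6
position: [0.4577, -0.1177, 0.0192]
orientation: [-3.137, 0.004, 3.138]
wrist_force: [-0.5, -4.3, 6.0]
grip_width: 0.0534
finger_force: 26.7
time: 5.35
position: [0.4543, -0.1146, 0.1289]
orientation: [3.14, -0.003, 3.14]
wrist_force: [2.5, -0.6, -0.3]
grip_width: 0.0851
finger_force: 0.0
time: 6.1
position: [0.5156, 0.1874, 0.1284]
orientation: [3.141, -0.001, -3.137]
wrist_force: [0.2, -0.3, 0.3]
grip_width: 0.0855
finger_force: 0.0
```

View pics/t2.png

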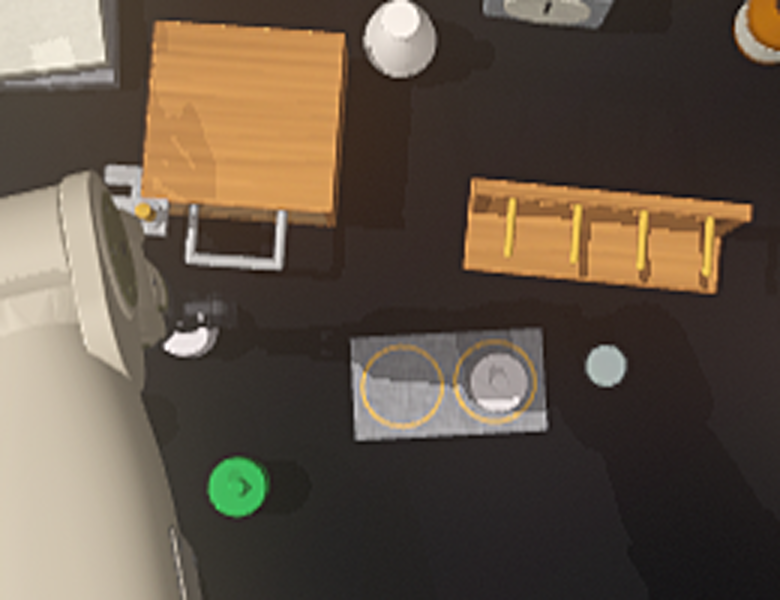

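The right-hand canister is in ring1 (crop 498,382), and the gripper is above canister A. I'll grip A and slide it into ring0 at (0.454,-0.025).

```bash

python3 -m pendant '[{"dx":0,"dy":-0.012,"dz":-0.1,"rx":0,"ry":0,"rz":0},{"dx":0,"dy":0,"dz":-0.1,"rx":0,"ry":0,"rz":0},{"dx":0,"dy":0,"dz":-0.075,"rx":0,"ry":0,"rz":0},{"dx":0,"dy":0,"dz":0,"rx":0,"ry":0,"rz":0}]' 1 25
python3 -m pendant '[{"dx":0,"dy":0,"dz":0,"rx":0,"ry":0,"rz":0},{"dx":0,"dy":0,"dz":0,"rx":0,"ry":0,"rz":0},{"dx":0,"dy":0,"dz":0,"rx":0,"ry":0,"rz":0},{"dx":0,"dy":0,"dz":0,"rx":0,"ry":0,"rz":0},{"dx":0,"dy":0,"dz":0,"rx":0,"ry":0,"rz":0}]' -1 25
```

```text
time: 6.65
position: [0.5138, 0.1767, 0.0166]
orientation: [-3.14, -0.006, 3.137]
wrist_force: [-0.3, 0.2, 0.5]
grip_width: 0.0853
finger_force: 0.0
time: 7.28
position: [0.5181, 0.1788, 0.021]
orientation: [3.141, 0.004, 3.139]
wrist_force: [-1.2, -0.2, 6.2]
grip_width: 0.0533
finger_force: 25.9
```

```bash

python3 -m pendant '[{"dx":-0.0155,"dy":-0.051,"dz":0,"rx":0,"ry":0,"rz":0},{"dx":-0.0155,"dy":-0.051,"dz":0,"rx":0,"ry":0,"rz":0},{"dx":-0.0155,"dy":-0.051,"dz":0,"rx":0,"ry":0,"rz":0},{"dx":-0.0155,"dy":-0.051,"dz":0,"rx":0,"ry":0,"rz":0},{"dx":-0.0155,"dy":-0.051,"dz":0,"rx":0,"ry":0,"rz":0},{"dx":-0.0155,"dy":-0.051,"dz":0,"rx":0,"ry":0,"rz":0},{"dx":-0.0155,"dy":-0.051,"dz":0,"rx":0,"ry":0,"rz":0},{"dx":-0.0155,"dy":-0.051,"dz":0,"rx":0,"ry":0,"rz":0},{"dx":-0.0155,"dy":-0.051,"dz":0,"rx":0,"ry":0,"rz":0},{"dx":-0.0155,"dy":-0.051,"dz":0,"rx":0,"ry":0,"rz":0},{"dx":0,"dy":0,"dz":0,"rx":0,"ry":0,"rz":0},{"dx":0,"dy":0,"dz":0,"rx":0,"ry":0,"rz":0}]'
python3 -m pendant '[{"dx":0,"dy":0,"dz":0,"rx":0,"ry":0,"rz":0},{"dx":0,"dy":0,"dz":0,"rx":0,"ry":0,"rz":0},{"dx":0,"dy":0,"dz":0,"rx":0,"ry":0,"rz":0},{"dx":0,"dy":0,"dz":0.05,"rx":0,"ry":0,"rz":0},{"dx":0,"dy":0,"dz":0.1,"rx":0,"ry":0,"rz":0},{"dx":0,"dy":0,"dz":0.15,"rx":0,"ry":0,"rz":0},{"dx":-0.1,"dy":0,"dz":0.1,"rx":0,"ry":0,"rz":0},{"dx":-0.1,"dy":-0.1,"dz":0,"rx":0,"ry":0,"rz":0},{"dx":0,"dy":0,"dz":0,"rx":0,"ry":0,"rz":0}]' 0.7
python3 - <<'E'
from h import *
c=cap('top');P=cloud(c);save(c,'t3.png',(205,170,385,290),4)
f=c['frame'].astype(int)
for b in((306,242,338,274),(339,242,372,274)):
    q=P[b[1]:b[3],b[0]:b[2]].reshape(-1,3);q=q[(q[:,2]>.045)&(q[:,2]<.06)];print(len(q),cv2.minEnclosingCircle(q[:,:2].astype(np.float32)),q.mean(0))
E
python3 notch.py
```

```text
time: 8.78
position: [0.456, -0.0275, 0.021]
orientation: [-3.138, 0.004, 3.138]
wrist_force: [-1.3, -3.3, 9.6]
grip_width: 0.0532
finger_force: 27.6
time: 9.9
position: [0.3725, -0.0666, 0.1793]
orientation: [-3.141, 0.0, 3.136]
wrist_force: [0.3, -0.3, -0.2]
grip_width: 0.0726
finger_force: 0.0
259 ((0.45337045192718506, -0.025163868442177773), 0.027344858273863792) [ 0.45352037 -0.02529884  0.05414425]
265 ((0.45360180735588074, -0.11541952192783356), 0.027332978323101997) [ 0.45348833 -0.11501709  0.05467302]
top (np.int64(5), np.float64(0.006500000000000001), np.float64(0.11100000000000002), np.int64(118)) [0.64141307 0.23478087]
scene (np.int64(11), np.float64(0.01), np.float64(0.12300000000000003), np.int64(168)) [0.64603697 0.2463942 ]
```

View pics/t3.png

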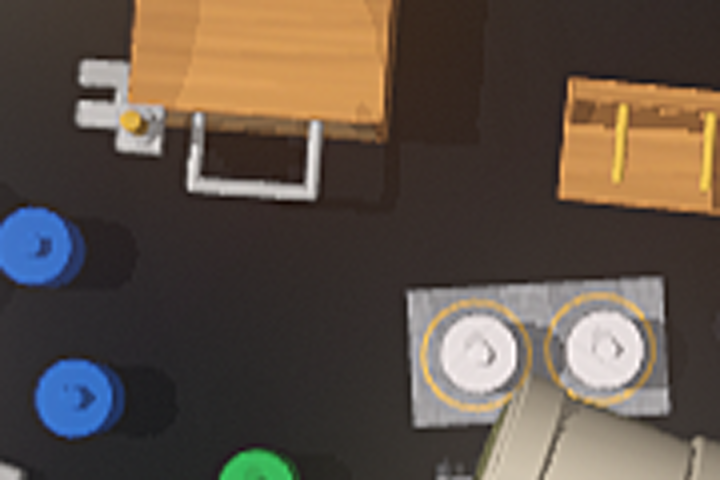

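Both canisters sit within about 3 mm of their ring centres. Now I measure the notch against the pin from image profiles.

```bash
python3 - <<'E'
from h import *
c=load('top');f=np.asarray(c['frame'])
K=np.asarray(c['camera_matrix'],float);D=np.asarray(c['distortion'],float);A=att(c);O=np.asarray(c['origin'])
g=cv2.cvtColor(f,cv2.COLOR_RGB2GRAY).astype(np.float32)
yaw=np.deg2rad(-5.45);ex=np.array([np.cos(yaw),np.sin(yaw),0]);ey=np.array([-ex[1],ex[0],0])
def samp(W):
    rv=cv2.Rodrigues(A.T)[0];uv=cv2.projectPoints(W.reshape(-1,1,3),rv,-A.T@O,K,D)[0].reshape(-1,2).astype(np.float32)
    return cv2.remap(g,uv[:,0].reshape(1,-1),uv[:,1].reshape(1,-1),cv2.INTER_LINEAR)[0]
N=np.array([.6414,.2348,.094])
t=np.arange(-.034,.034,.001)
pr=np.mean([samp(N+t[:,None]*ex+s*ey) for s in np.arange(-.004,.011,.002)],0)
print('across',[(int(round(a*1e3)),int(b)) for a,b in zip(t,pr)])
t=np.arange(-.02,.025,.001)
for off in(-.014,0,.014):
    pr=np.mean([samp(N+t[:,None]*ey+(off+s)*ex) for s in(-.002,0,.002)],0);print('along',off,[(int(round(a*1e3)),int(b)) for a,b in zip(t,pr)])
# pin grip top: refine: yellow mask centroid of top disk projected at z=.140
q=cloud(c);m=(f[...,0].astype(int)-f[...,2]>60)&(q[...,2]>.136);m[:,:228]=0;m[:,250:]=0;m[:190]=0;m[215:]=0
print(q[m].mean(0),np.ptp(q[m],axis=0),m.sum(),(cv2.minEnclosingCircle(q[m][:,:2].astype(np.float32))))
E
```

```text
across [(-34, 48), (-33, 48), (-32, 47), (-31, 46), (-30, 44), (-29, 43), (-28, 42), (-27, 45), (-26, 78), (-25, 117), (-24, 153), (-23, 172), (-22, 188), (-21, 199), (-20, 198), (-19, 197), (-18, 195), (-17, 194), (-16, 193), (-15, 194), (-14, 195), (-13, 196), (-12, 197), (-11, 197), (-10, 195), (-9, 181), (-8, 166), (-7, 142), (-6, 100), (-5, 60), (-4, 35), (-3, 39), (-2, 43), (-1, 44), (0, 43), (1, 43), (2, 61), (3, 89), (4, 116), (5, 138), (6, 157), (7, 174), (8, 179), (9, 181), (10, 182), (11, 181), (12, 180), (13, 179), (14, 180), (15, 180), (16, 181), (17, 184), (18, 186), (19, 181), (20, 171), (21, 160), (22, 125), (23, 85), (24, 49), (25, 46), (26, 48), (27, 51), (28, 52), (29, 54), (30, 55), (31, 55), (32, 55), (33, 55)]
along -0.014 [(-20, 177), (-19, 180), (-18, 185), (-17, 190), (-16, 193), (-15, 190), (-14, 186), (-13, 184), (-12, 188), (-11, 193), (-10, 195), (-9, 195), (-8, 196), (-7, 195), (-6, 195), (-5, 195), (-4, 195), (-3, 195), (-2, 195), (-1, 195), (0, 194), (1, 194), (2, 194), (3, 194), (4, 194), (5, 194), (6, 195), (7, 195), (8, 197), (9, 198), (10, 197), (1
[... 552 characters left out ...]
, (19, 51), (20, 51), (21, 51), (22, 51), (23, 51), (24, 52)]
along 0.014 [(-20, 145), (-19, 149), (-18, 163), (-17, 177), (-16, 181), (-15, 181), (-14, 181), (-13, 181), (-12, 181), (-11, 180), (-10, 180), (-9, 180), (-8, 180), (-7, 180), (-6, 180), (-5, 180), (-4, 179), (-3, 179), (-2, 179), (-1, 179), (0, 180), (1, 180), (2, 179), (3, 179), (4, 180), (5, 180), (6, 180), (7, 181), (8, 181), (9, 182), (10, 184), (11, 186), (12, 182), (13, 174), (14, 166), (15, 138), (16, 105), (17, 72), (18, 62), (19, 53), (20, 46), (21, 48), (22, 51), (23, 52), (24, 53)]
[0.61472922 0.20565197 0.13939511] [0.00833396 0.01119216 0.00696864] 14 ((0.6131811141967773, 0.20685413479804993), 0.00645813113078475)
```

```bash
cat > prof.py <<'E'
from h import *
c=load('top');f=np.asarray(c['frame'])
K=np.asarray(c['camera_matrix'],float);D=np.asarray(c['distortion'],float);A=att(c);O=np.asarray(c['origin'])
yaw=np.deg2rad(-5.45);ex=np.array([np.cos(yaw),np.sin(yaw),0]);ey=np.array([-ex[1],ex[0],0])
def samp(W):
    rv=cv2.Rodrigues(A.T)[0];uv=cv2.projectPoints(W.reshape(-1,1,3),rv,-A.T@O,K,D)[0].reshape(-1,2).astype(np.float32)
    return cv2.remap(f,uv[:,0].reshape(1,-1),uv[:,1].reshape(1,-1),cv2.INTER_LINEAR)[0].astype(float)
def prof(N,d,e,t,ss): return np.mean([samp(N+t[:,None]*d+s*e) for s in ss],0)
E
python3 - <<'E'
from prof import *
N=np.array([.6412,.2348,.094])  # notch
t=np.arange(-.03,.005,.001)
for s in(-.06,-.11,-.15):
    p=prof(N+s*ey,ex,ey,t,np.arange(-.004,.005,.002));print('front',s,[(round(a*1e3),int(b)) for a,b in zip(t,p.sum(1)/3)])
t=np.arange(.15,.175,.001)
for s in(-.05,-.11,-.17):
    p=prof(N+s*ey,ex,ey,t,np.arange(-.004,.005,.002));print('back',s,[(round(a*1e3),int(b)) for a,b in zip(t,p.sum(1)/3)])
G=np.array([.6155,.2056,.140]);t=np.arange(-.018,.018,.001)
p=prof(G,ex,ey,t,(-.002,0,.002));print('pin x',[(round(a*1e3),int(b)) for a,b in zip(t,p[:,0]-p[:,2])])
p=prof(G,ey,ex,t,(-.002,0,.002));print('pin y',[(round(a*1e3),int(b)) for a,b in zip(t,p[:,0]-p[:,2])])
E
```

```text
front -0.06 [(-30, 45), (-29, 45), (-28, 45), (-27, 44), (-26, 44), (-25, 43), (-24, 44), (-23, 45), (-22, 51), (-21, 61), (-20, 71), (-19, 79), (-18, 85), (-17, 91), (-16, 92), (-15, 92), (-14, 93), (-13, 93), (-12, 92), (-11, 95), (-10, 108), (-9, 122), (-8, 134), (-7, 144), (-6, 153), (-5, 157), (-4, 155), (-3, 154), (-2, 153), (-1, 151), (0, 150), (1, 150), (2, 149), (3, 148), (4, 148)]
front -0.11 [(-30, 41), (-29, 41), (-28, 41), (-27, 40), (-26, 39), (-25, 38), (-24, 42), (-23, 46), (-22, 51), (-21, 59), (-20, 67), (-19, 75), (-18, 82), (-17, 90), (-16, 95), (-15, 99), (-14, 103), (-13, 103), (-12, 99), (-11, 96), (-10, 103), (-9, 116), (-8, 129), (-7, 139), (-6, 148), (-5, 156), (-4, 154), (-3, 153), (-2, 151), (-1, 150), (0, 150), (1, 149), (2, 149), (3, 149), (4, 149)]
front -0.15 [(-30, 160), (-29, 161), (-28, 163), (-27, 162), (-26, 161), (-25, 159), (-24, 159), (-23, 159), (-22, 161), (-21, 165), (-20, 169), (-19, 170), (-18, 169), (-17, 168), (-16, 166), (-15, 165), (-14, 162), (-13, 158), (-12, 151), (-11, 145), (-10, 141), (-9, 136), (-8, 130), (-7, 138), (-6, 146), (
[... 1039 characters left out ...]
15, 5), (-14, 5), (-13, 6), (-12, 9), (-11, 12), (-10, 42), (-9, 77), (-8, 112), (-7, 128), (-6, 143), (-5, 151), (-4, 149), (-3, 146), (-2, 146), (-1, 146), (0, 146), (1, 145), (2, 144), (3, 137), (4, 99), (5, 63), (6, 37), (7, 27), (8, 18), (9, 36), (10, 66), (11, 96), (12, 112), (13, 125), (14, 134), (15, 131), (16, 127), (17, 123)]
pin y [(-18, 6), (-17, 7), (-16, 7), (-15, 7), (-14, 7), (-13, 7), (-12, 12), (-11, 18), (-10, 23), (-9, 31), (-8, 39), (-7, 54), (-6, 88), (-5, 120), (-4, 139), (-3, 141), (-2, 143), (-1, 145), (0, 146), (1, 147), (2, 146), (3, 144), (4, 140), (5, 131), (6, 123), (7, 86), (8, 44), (9, 5), (10, 3), (11, 3), (12, 3), (13, 4), (14, 5), (15, 5), (16, 5), (17, 6)]
```

```bash

python3 -m pendant '[{"dx":0.067,"dy":0.075,"dz":0.005,"rx":0,"ry":0,"rz":0.21},{"dx":0.067,"dy":0.075,"dz":0.005,"rx":0,"ry":0,"rz":0.21},{"dx":0.067,"dy":0.075,"dz":0.005,"rx":0,"ry":0,"rz":0.21},{"dx":0.067,"dy":0.075,"dz":0.005,"rx":0,"ry":0,"rz":0.21},{"dx":0.067,"dy":0.075,"dz":0.005,"rx":0,"ry":0,"rz":0.21},{"dx":0.067,"dy":0.075,"dz":0.005,"rx":0,"ry":0,"rz":0.21},{"dx":0.067,"dy":0.075,"dz":0.005,"rx":0,"ry":0,"rz":0.21},{"dx":0.067,"dy":0.075,"dz":0.005,"rx":0,"ry":0,"rz":0.21},{"dx":0.068,"dy":0.075,"dz":0.005,"rx":0,"ry":0,"rz":0.206},{"dx":0,"dy":0,"dz":0,"rx":0,"ry":0,"rz":0},{"dx":0,"dy":0,"dz":0,"rx":0,"ry":0,"rz":0}]' 0
python3 -c "
from h import *
c=cap('top');save(c,'t4.png',(205,165,285,225),8)
print(bot.read_state()['position'])"
```

```text
time: 11.32
position: [0.6153, 0.2053, 0.1956]
orientation: [3.139, -0.001, -1.663]
wrist_force: [-0.1, -1.0, -1.0]
grip_width: 0.0427
finger_force: 0.0
[0.61513733 0.20472983 0.196098  ]
```

View pics/t4.png

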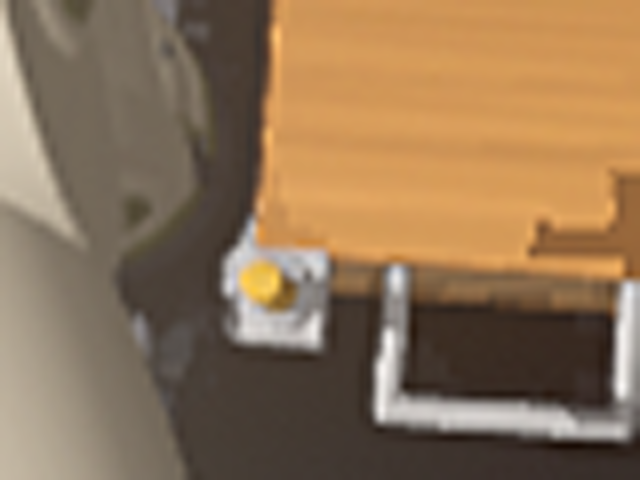

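The pin grip is still upright in the lug (crop 265,285), and the gripper is just above and left of it by parallax. I'll descend and grip.

```bash

python3 -m pendant '[{"dx":0,"dy":-0.003,"dz":-0.08,"rx":0,"ry":0,"rz":0},{"dx":0,"dy":0,"dz":-0.08,"rx":0,"ry":0,"rz":0},{"dx":0,"dy":0,"dz":-0.045,"rx":0,"ry":0,"rz":0},{"dx":0,"dy":0,"dz":0,"rx":0,"ry":0,"rz":0}]' 0 25
python3 -m pendant '[{"dx":0,"dy":0,"dz":0,"rx":0,"ry":0,"rz":0},{"dx":0,"dy":0,"dz":0,"rx":0,"ry":0,"rz":0},{"dx":0,"dy":0,"dz":0,"rx":0,"ry":0,"rz":0},{"dx":0,"dy":0,"dz":0,"rx":0,"ry":0,"rz":0},{"dx":0,"dy":0,"dz":0,"rx":0,"ry":0,"rz":0}]' -1 25
```

```text
time: 11.88
position: [0.6141, 0.2024, 0.1136]
orientation: [3.138, -0.001, -1.664]
wrist_force: [-0.3, -0.1, 0.4]
grip_width: 0.0428
finger_force: 0.0
time: 12.5
position: [0.6174, 0.2041, 0.119]
orientation: [-3.137, 0.002, -1.662]
wrist_force: [-3.2, -0.6, 12.8]
grip_width: 0.0001
finger_force: 6.2
```

```bash

python3 -c "
from h import *
c=cap('scene');save(c,'s5.png',(370,190,490,280),6)"
```

```text
(no output)
```

View pics/s5.png

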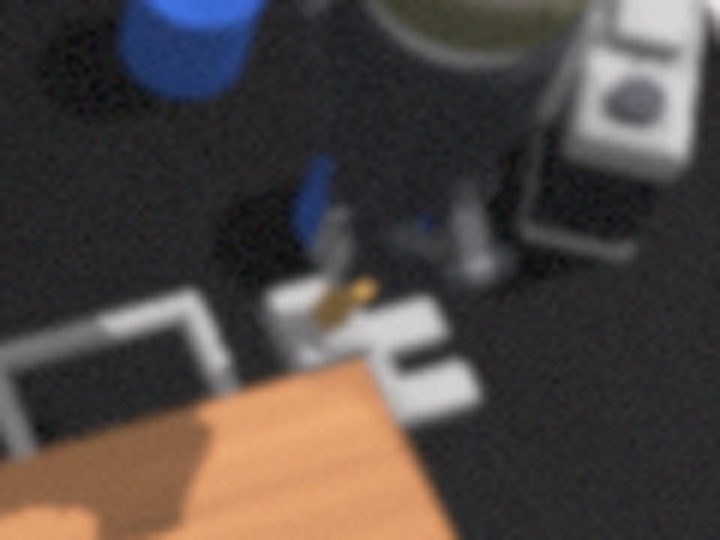

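```bash

python3 -m pendant '[{"dx":0,"dy":0,"dz":0.05,"rx":0,"ry":0,"rz":0},{"dx":0,"dy":0,"dz":0.1,"rx":0,"ry":0,"rz":0},{"dx":0,"dy":0,"dz":0.1,"rx":0,"ry":0,"rz":0},{"dx":0,"dy":0,"dz":0,"rx":0,"ry":0,"rz":0}]'
python3 -c "
from h import *
c=cap('scene');s=np.asarray(c['frame'])[180:290,360:500,::-1]
t=cap('top');u=np.asarray(t['frame'])[165:235,200:290,::-1]
cv2.imwrite('pics/s6.png',np.hstack([cv2.resize(s,(440,346),interpolation=2),cv2.resize(u,(360,346),interpolation=2)]))"
```

```text
time: 13.05
position: [0.6184, 0.204, 0.2202]
orientation: [-3.133, 0.003, -1.663]
wrist_force: [0.1, -0.3, -0.6]
grip_width: 0.0003
finger_force: 0.0
```

View pics/s6.png

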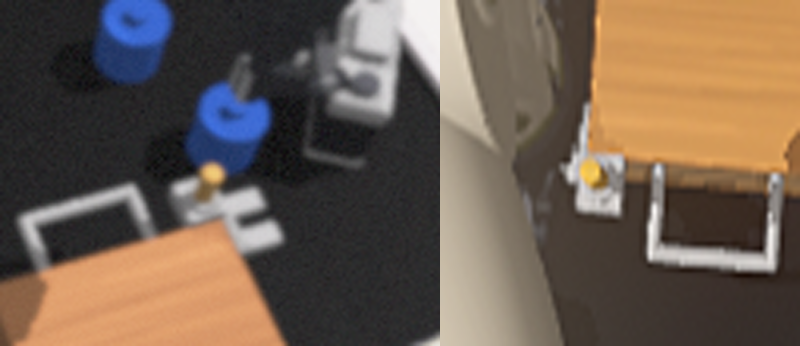

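```bash

python3 -c "
from h import *
for n in('scene','top'):
    c=load(n);A=att(c);O=np.asarray(c['origin'])
    W=np.array([[.618,.204,.22],[.618,.204,.24],[.618,.204,.3],[.6155,.204,.14],[.6155,.204,.106]])
    print(n,cv2.projectPoints(W.reshape(-1,1,3),cv2.Rodrigues(A.T)[0],-A.T@O,c['camera_matrix'],c['distortion'])[0].reshape(-1,2).round(1).tolist())
    P=cloud(c);q=P.reshape(-1,3);m=(q[:,2]>.17)&(q[:,2]<.28)&(abs(q[:,0]-.618)<.07)&(abs(q[:,1]-.204)<.09)
    for z in np.arange(.17,.28,.01):
        w=q[m&(abs(q[:,2]-z)<.005)]
        if len(w):print(round(z,2),len(w),w.mean(0).round(3),w.min(0).round(3),w.max(0).round(3))
"
```

```text
scene [[435.9, 215.3], [438.2, 209.9], [445.7, 192.4], [426.9, 234.0], [423.6, 241.6]]
0.24 2 [0.623 0.196 0.243] [0.622 0.196 0.243] [0.623 0.197 0.244]
0.25 22 [0.622 0.194 0.252] [0.604 0.19  0.246] [0.63  0.204 0.255]
0.26 42 [0.622 0.195 0.26 ] [0.603 0.19  0.255] [0.632 0.207 0.265]
0.27 37 [0.621 0.194 0.27 ] [0.604 0.19  0.265] [0.631 0.2   0.275]
0.28 17 [0.62  0.193 0.278] [0.61  0.191 0.276] [0.63  0.197 0.28 ]
top [[232.4, 193.5], [230.9, 192.2], [226.0, 188.2], [237.9, 199.0], [240.1, 200.8]]
0.25 7 [0.609 0.197 0.25 ] [0.604 0.194 0.248] [0.614 0.2   0.252]
0.26 4 [0.608 0.198 0.26 ] [0.602 0.193 0.255] [0.616 0.202 0.264]
```

Lighter contact evidence: the shut fingertips really end about 15–20 mm above the reported TCP, so they closed on top of the grip. The pin is upright again in its lug. I'll reopen, go lower and regrip.

```bash

python3 -m pendant '[{"dx":-0.007,"dy":0,"dz":0,"rx":0,"ry":0,"rz":0},{"dx":0,"dy":0,"dz":0,"rx":0,"ry":0,"rz":0},{"dx":0,"dy":0,"dz":0,"rx":0,"ry":0,"rz":0},{"dx":0,"dy":0,"dz":-0.1,"rx":0,"ry":0,"rz":0},{"dx":0,"dy":0,"dz":-0.1,"rx":0,"ry":0,"rz":0},{"dx":0,"dy":0,"dz":-0.07,"rx":0,"ry":0,"rz":0},{"dx":0,"dy":0,"dz":-0.02,"rx":0,"ry":0,"rz":0},{"dx":0,"dy":0,"dz":-0.013,"rx":0,"ry":0,"rz":0},{"dx":0,"dy":0,"dz":0,"rx":0,"ry":0,"rz":0}]' 0 25
python3 -m pendant '[{"dx":0,"dy":0,"dz":0,"rx":0,"ry":0,"rz":0},{"dx":0,"dy":0,"dz":0,"rx":0,"ry":0,"rz":0},{"dx":0,"dy":0,"dz":0,"rx":0,"ry":0,"rz":0},{"dx":0,"dy":0,"dz":0,"rx":0,"ry":0,"rz":0},{"dx":0,"dy":0,"dz":0,"rx":0,"ry":0,"rz":0}]' -1 25
```

```text
time: 14.28
position: [0.6139, 0.2036, 0.0946]
orientation: [-3.14, 0.0, -1.663]
wrist_force: [0.0, -0.0, -0.4]
grip_width: 0.0427
finger_force: 0.0
time: 14.9
position: [0.6146, 0.2036, 0.0948]
orientation: [-3.139, 0.001, -1.663]
wrist_force: [4.6, 0.0, 4.8]
grip_width: 0.0139
finger_force: 25.5
```

Gripped (13.9 mm on the 15 mm grip). I'll lift and carry the pin over the notch.

```bash

python3 -m pendant '[{"dx":0,"dy":0,"dz":0.03,"rx":0,"ry":0,"rz":0},{"dx":0,"dy":0,"dz":0.04,"rx":0,"ry":0,"rz":0},{"dx":0,"dy":0,"dz":0.04,"rx":0,"ry":0,"rz":0},{"dx":0,"dy":0,"dz":0.04,"rx":0,"ry":0,"rz":0},{"dx":0,"dy":0,"dz":0,"rx":0,"ry":0,"rz":0}]'
python3 -m pendant '[{"dx":0.024,"dy":0.025,"dz":0,"rx":0,"ry":0,"rz":0},{"dx":0.024,"dy":0.025,"dz":0,"rx":0,"ry":0,"rz":0},{"dx":0.024,"dy":0.025,"dz":0,"rx":0,"ry":0,"rz":0},{"dx":0,"dy":0,"dz":0,"rx":0,"ry":0,"rz":0},{"dx":0,"dy":0,"dz":0,"rx":0,"ry":0,"rz":0}]'
python3 -c "
from h import *
c=cap('scene');s=np.asarray(c['frame'])[180:290,360:500,::-1]
t=cap('top');u=np.asarray(t['frame'])[165:235,200:290,::-1]
cv2.imwrite('pics/s7.png',np.hstack([cv2.resize(s,(440,346),interpolation=2),cv2.resize(u,(360,346),interpolation=2)]));print(bot.read_state()['position'])"
```

```text
time: 15.52
position: [0.6131, 0.2037, 0.1551]
orientation: [-3.141, 0.001, -1.662]
wrist_force: [-0.4, -0.4, -0.7]
grip_width: 0.0141
finger_force: 25.0
time: 16.15
position: [0.6411, 0.2332, 0.1531]
orientation: [3.14, -0.001, -1.662]
wrist_force: [0.3, -0.5, -0.5]
grip_width: 0.0142
finger_force: 25.0
[0.64135078 0.23304068 0.15353761]
```

View pics/s7.png

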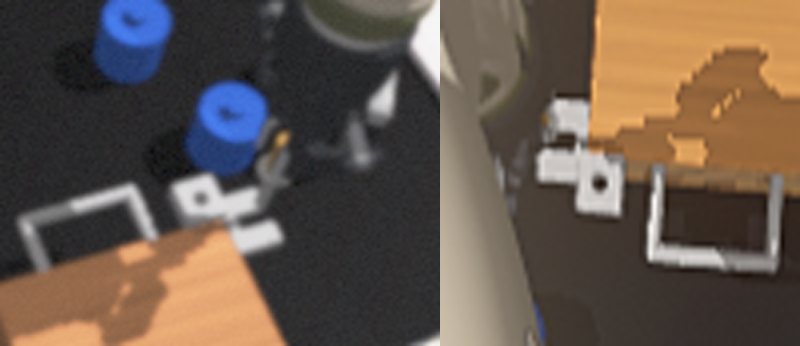

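```bash
python3 - <<'E'
from prof import *
g=cv2.cvtColor(f,cv2.COLOR_RGB2GRAY).astype(float)
w=np.clip(185-g[197:208,235:246],0,None);print(g[197:208,235:246].astype(int))
for n,z in(('top',.102),):
    pass
B=np.array([.615,.205,.102]);xs=np.arange(-.012,.0125,.0005)
I=np.array([samp(B+a*ex+xs[:,None]*ey).mean(1) for a in xs])
W=np.clip(150-I,0,None);r=np.hypot(*np.meshgrid(xs,xs));W[r>.0115]=0
a=(W.sum(1)*xs).sum()/W.sum();b=(W.sum(0)*xs).sum()/W.sum();C=B+a*ex+b*ey;print('bore top',C,(W>60).sum()*.25)
N=np.array([.6412,.2348,.094]);d=N-C;print('box delta',d@ex,d@ey,'world',d)
E
```

```text
[[203 206 205 199 205 205 181 128 133 139 129]
 [202 204 204 200 205 205 207 180 184 189 123]
 [203 204 206 190 184 195 208 206 207 213 141]
 [204 206 199 153 124 140 179 208 205 210 156]
 [208 207 191  97  62  47 105 212 206 210 158]
 [213 208 200  82  36  32  82 211 207 211 141]
 [213 207 206 163 104 106 174 207 206 212 124]
 [211 206 204 200 185 185 206 203 205 213 127]
 [212 207 203 205 206 206 202 201 206 215 108]
 [209 215 209 211 210 209 207 206 211 219  91]
 [161 180 174 177 182 180 185 184 197 204  97]]
bore top [0.61382079 0.2064341  0.102     ] 42.75
box delta 0.02456133337954437 0.030838070325635347 world [ 0.02737921  0.0283659  -0.008     ]
```

```bash

python3 -m pendant '[{"dx":0.0025,"dy":0,"dz":0,"rx":0,"ry":0,"rz":0},{"dx":0,"dy":0,"dz":-0.03,"rx":0,"ry":0,"rz":0},{"dx":0,"dy":0,"dz":-0.03,"rx":0,"ry":0,"rz":0},{"dx":0,"dy":0,"dz":-0.025,"rx":0,"ry":0,"rz":0},{"dx":0,"dy":0,"dz":0,"rx":0,"ry":0,"rz":0},{"dx":0,"dy":0,"dz":0,"rx":0,"ry":0,"rz":0}]'
```

```text
time: 17.0
position: [0.6431, 0.2335, 0.1198]
orientation: [-3.142, 0.0, -1.663]
wrist_force: [-0.3, 0.0, -0.8]
grip_width: 0.0142
finger_force: 25.0
```

```bash

python3 -m pendant '[{"dx":0,"dy":0,"dz":-0.03,"rx":0,"ry":0,"rz":0},{"dx":0,"dy":0,"dz":-0.03,"rx":0,"ry":0,"rz":0},{"dx":0,"dy":0,"dz":-0.018,"rx":0,"ry":0,"rz":0},{"dx":0,"dy":0,"dz":0,"rx":0,"ry":0,"rz":0},{"dx":0,"dy":0,"dz":0,"rx":0,"ry":0,"rz":0}]'
```

```text
time: 17.62
position: [0.6431, 0.2334, 0.0886]
orientation: [3.142, 0.0, -1.663]
wrist_force: [-0.1, -0.0, -1.1]
grip_width: 0.014
finger_force: 24.8
```

```bash

python3 -m pendant '[{"dx":0,"dy":0,"dz":-0.004,"rx":0,"ry":0,"rz":0},{"dx":0,"dy":0,"dz":0,"rx":0,"ry":0,"rz":0}]'
python3 -m pendant '[{"dx":0,"dy":0,"dz":0,"rx":0,"ry":0,"rz":0},{"dx":0,"dy":0,"dz":0,"rx":0,"ry":0,"rz":0},{"dx":0,"dy":0,"dz":0,"rx":0,"ry":0,"rz":0},{"dx":0,"dy":0,"dz":0.08,"rx":0,"ry":0,"rz":0},{"dx":0,"dy":0,"dz":0.1,"rx":0,"ry":0,"rz":0},{"dx":-0.07,"dy":-0.06,"dz":0.1,"rx":0,"ry":0,"rz":0},{"dx":-0.1,"dy":-0.06,"dz":0,"rx":0,"ry":0,"rz":0},{"dx":-0.1,"dy":-0.08,"dz":0,"rx":0,"ry":0,"rz":0},{"dx":-0.05,"dy":-0.08,"dz":0,"rx":0,"ry":0,"rz":0},{"dx":0,"dy":0,"dz":0,"rx":0,"ry":0,"rz":0}]' 0
python3 -c "
from h import *
c=cap('scene');s=np.asarray(c['frame'])[180:290,360:500,::-1]
t=cap('top');u=np.asarray(t['frame'])[165:235,200:290,::-1]
cv2.imwrite('pics/s8.png',np.hstack([cv2.resize(s,(440,346),interpolation=2),cv2.resize(u,(360,346),interpolation=2)]));print(bot.read_state()['position'])
P=cloud(t)
for b in((306,242,338,274),(339,242,372,274)):
    q=P[b[1]:b[3],b[0]:b[2]].reshape(-1,3);q=q[(q[:,2]>.045)&(q[:,2]<.06)];print(len(q),q.mean(0))
f=t['frame'].astype(int);m=(f[...,0]-f[...,2]>60)&(P[...,2]>.105);m[:,:222]=0;m[:,239]=0;m[:180]=0;m[200:]=0;m[:,240:]=0;print(m.sum(),P[m].mean(0),P[m].max(0))"
```

```text
time: 17.88
position: [0.643, 0.2334, 0.087]
orientation: [3.142, 0.0, -1.663]
wrist_force: [0.3, 0.4, -0.4]
grip_width: 0.0142
finger_force: 24.8
time: 19.12
position: [0.5137, 0.12, 0.1997]
orientation: [-3.141, -0.0, -1.665]
wrist_force: [0.3, 0.7, 0.1]
grip_width: 0.0426
finger_force: 0.0
[0.51552864 0.12146031 0.1994408 ]
263 [ 0.45343475 -0.02519882  0.05446217]
263 [ 0.45362543 -0.11509221  0.05425005]
1 [0.55448353 0.11012659 0.67924036] [0.55448353 0.11012659 0.67924036]
```

View pics/s8.png

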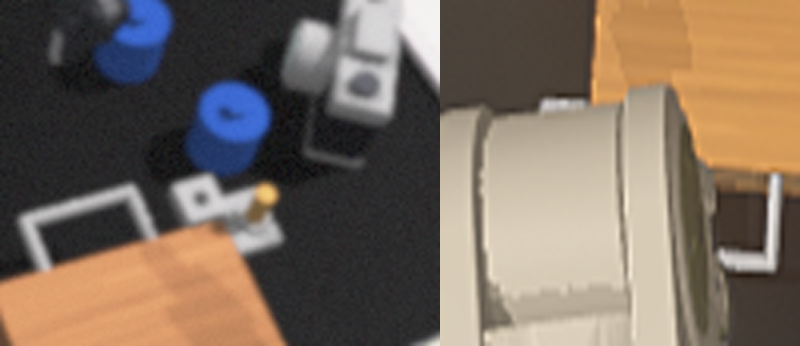

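Pin is parked upright in the notch (scene crop 265,200) and the canisters are unmoved. Next is the handle, at about (0.5746,0.1297,0.072).

```bash

python3 -m pendant '[{"dx":0.074,"dy":0.01,"dz":0,"rx":0,"ry":0,"rz":0},{"dx":0.074,"dy":0.011,"dz":0,"rx":0,"ry":0,"rz":0},{"dx":0,"dy":0,"dz":-0.1,"rx":0,"ry":0,"rz":0},{"dx":0,"dy":0,"dz":-0.1,"rx":0,"ry":0,"rz":0},{"dx":0,"dy":0,"dz":-0.1,"rx":0,"ry":0,"rz":0},{"dx":0,"dy":0,"dz":-0.06,"rx":0,"ry":0,"rz":0},{"dx":0,"dy":0,"dz":-0.04,"rx":0,"ry":0,"rz":0},{"dx":0,"dy":0,"dz":0,"rx":0,"ry":0,"rz":0}]' 0
python3 -m pendant '[{"dx":0,"dy":0,"dz":0,"rx":0,"ry":0,"rz":0},{"dx":0,"dy":0,"dz":0,"rx":0,"ry":0,"rz":0},{"dx":0,"dy":0,"dz":0,"rx":0,"ry":0,"rz":0},{"dx":0,"dy":0,"dz":0,"rx":0,"ry":0,"rz":0},{"dx":0,"dy":0,"dz":0,"rx":0,"ry":0,"rz":0}]' -1 40
```

```text
time: 20.23
position: [0.5738, 0.1303, 0.0376]
orientation: [3.139, -0.0, -1.662]
wrist_force: [0.8, 0.4, 0.1]
grip_width: 0.0424
finger_force: 0.0
time: 20.85
position: [0.5752, 0.13, 0.0404]
orientation: [-3.139, 0.001, -1.663]
wrist_force: [-0.6, -0.5, 6.5]
grip_width: 0.0084
finger_force: 39.4
```

```bash

python3 -m pendant '[{"dx":-0.033,"dy":0.0032,"dz":0,"rx":0,"ry":0,"rz":0},{"dx":-0.033,"dy":0.0032,"dz":0,"rx":0,"ry":0,"rz":0},{"dx":-0.033,"dy":0.0032,"dz":0,"rx":0,"ry":0,"rz":0},{"dx":-0.033,"dy":0.0032,"dz":0,"rx":0,"ry":0,"rz":0},{"dx":-0.033,"dy":0.0032,"dz":0,"rx":0,"ry":0,"rz":0},{"dx":-0.033,"dy":0.0032,"dz":0,"rx":0,"ry":0,"rz":0},{"dx":-0.033,"dy":0.0032,"dz":0,"rx":0,"ry":0,"rz":0},{"dx":-0.033,"dy":0.0032,"dz":0,"rx":0,"ry":0,"rz":0},{"dx":-0.033,"dy":0.0032,"dz":0,"rx":0,"ry":0,"rz":0},{"dx":-0.033,"dy":0.0032,"dz":0,"rx":0,"ry":0,"rz":0},{"dx":0,"dy":0,"dz":0,"rx":0,"ry":0,"rz":0},{"dx":0,"dy":0,"dz":0,"rx":0,"ry":0,"rz":0}]'
```

```text
time: 22.35
position: [0.4459, 0.1427, 0.0403]
orientation: [-3.134, 0.001, -1.663]
wrist_force: [8.2, -0.7, 0.3]
grip_width: 0.0081
finger_force: 41.0
```

```bash

python3 -m pendant '[{"dx":0,"dy":0,"dz":0,"rx":0,"ry":0,"rz":0},{"dx":0,"dy":0,"dz":0,"rx":0,"ry":0,"rz":0},{"dx":0,"dy":0,"dz":0,"rx":0,"ry":0,"rz":0},{"dx":0,"dy":0,"dz":0.1,"rx":0,"ry":0,"rz":0},{"dx":0,"dy":0,"dz":0.1,"rx":0,"ry":0,"rz":0},{"dx":0,"dy":-0.1,"dz":0.1,"rx":0,"ry":0,"rz":0},{"dx":-0.05,"dy":-0.14,"dz":0.1,"rx":0,"ry":0,"rz":0},{"dx":-0.05,"dy":-0.15,"dz":0,"rx":0,"ry":0,"rz":0},{"dx":0,"dy":-0.15,"dz":0,"rx":0,"ry":0,"rz":0},{"dx":0,"dy":-0.05,"dz":0,"rx":0,"ry":0,"rz":0},{"dx":0,"dy":0,"dz":0,"rx":0,"ry":0,"rz":0}]' -0.4
python3 -c "
from h import *
c=cap('scene');s=np.asarray(c['frame'])[170:290,310:470,::-1]
t=cap('top');u=np.asarray(t['frame'])[175:265,220:320,::-1]
cv2.imwrite('pics/s9.png',np.hstack([cv2.resize(s,(440,330),interpolation=2),cv2.resize(u,(360,330),interpolation=2)]));print(bot.read_state()['position'])
"
```

```text
time: 23.72
position: [0.4045, -0.0866, 0.1936]
orientation: [3.141, 0.0, -1.666]
wrist_force: [-0.2, -0.0, 0.2]
grip_width: 0.0254
finger_force: 0.0
[ 0.40446431 -0.08500792  0.19351695]
```

View pics/s9.png

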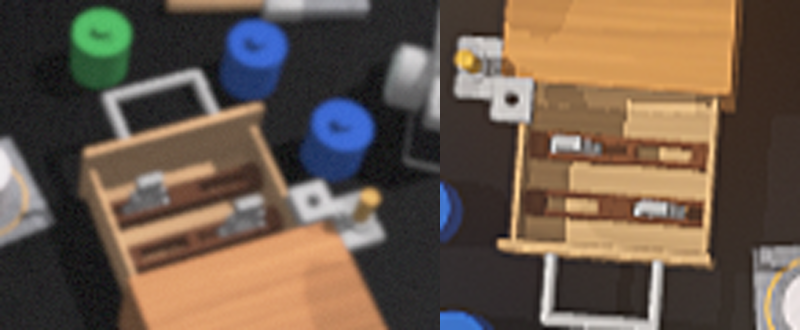

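Tray is out, with two clips: one in the back slot at left (top crop 575,145) and one in the front slot at right (660,208). Canisters and pin are fine.

```bash
python3 - <<'E'
from h import *
exp={'L':(.586,.1647),'R':(.5334,.0975)}
for n in('top','scene'):
    c=load(n);P=cloud(c);f=np.asarray(c['frame']).astype(int);q=P.reshape(-1,3);col=(abs(f[...,0]-f[...,2])<35).ravel()
    for k,(x,y) in exp.items():
        m=(abs(q[:,0]-x)<.03)&(abs(q[:,1]-y)<.035)&(q[:,2]>.068)&(q[:,2]<.083)&col
        w=q[m];print(n,k,m.sum(),w.mean(0).round(4),w.min(0).round(4),w.max(0).round(4))
E
```

```text
top L 21 [0.5834 0.1658 0.0768] [0.5789 0.1561 0.0683] [0.587  0.1754 0.0827]
top R 26 [0.5315 0.0997 0.0771] [0.5279 0.0888 0.0727] [0.5369 0.1094 0.0811]
scene L 53 [0.5881 0.1636 0.0764] [0.5832 0.152  0.0685] [0.5929 0.1759 0.0812]
scene R 48 [0.5352 0.0958 0.0765] [0.5291 0.0852 0.0688] [0.5401 0.1068 0.0813]
```

```bash

python3 -m pendant '[{"dx":0.0645,"dy":0.092,"dz":0,"rx":0,"ry":0,"rz":0},{"dx":0.0645,"dy":0.092,"dz":0,"rx":0,"ry":0,"rz":0},{"dx":0.0645,"dy":0.092,"dz":0,"rx":0,"ry":0,"rz":0},{"dx":0.0645,"dy":0.092,"dz":0,"rx":0,"ry":0,"rz":0},{"dx":0.0645,"dy":0.092,"dz":0,"rx":0,"ry":0,"rz":0},{"dx":0,"dy":0,"dz":-0.05,"rx":0,"ry":0,"rz":0},{"dx":0,"dy":0,"dz":-0.05,"rx":0,"ry":0,"rz":0},{"dx":0,"dy":0,"dz":0,"rx":0,"ry":0,"rz":0},{"dx":0,"dy":0,"dz":0,"rx":0,"ry":0,"rz":0}]' -0.4
```

```text
time: 24.95
position: [0.5339, 0.0994, 0.1544]
orientation: [-3.141, 0.0, -1.661]
wrist_force: [-0.3, -0.4, 1.2]
grip_width: 0.026
finger_force: 0.0
```

```bash

python3 -m pendant '[{"dx":-0.001,"dy":-0.004,"dz":-0.1,"rx":0,"ry":0,"rz":0},{"dx":0,"dy":0,"dz":-0.07,"rx":0,"ry":0,"rz":0},{"dx":0,"dy":0,"dz":-0.05,"rx":0,"ry":0,"rz":0},{"dx":0,"dy":0,"dz":-0.035,"rx":0,"ry":0,"rz":0},{"dx":0,"dy":0,"dz":-0.02,"rx":0,"ry":0,"rz":0},{"dx":0,"dy":0,"dz":0,"rx":0,"ry":0,"rz":0}]' -0.4 25
python3 -m pendant '[{"dx":0,"dy":0,"dz":0,"rx":0,"ry":0,"rz":0},{"dx":0,"dy":0,"dz":0,"rx":0,"ry":0,"rz":0},{"dx":0,"dy":0,"dz":0,"rx":0,"ry":0,"rz":0},{"dx":0,"dy":0,"dz":0,"rx":0,"ry":0,"rz":0},{"dx":0,"dy":0,"dz":0,"rx":0,"ry":0,"rz":0}]' -1 30
```

```text
time: 25.7
position: [0.5337, 0.0969, 0.0439]
orientation: [3.142, -0.0, -1.663]
wrist_force: [-0.6, -0.5, 0.1]
grip_width: 0.0256
finger_force: 0.0
time: 26.32
position: [0.5342, 0.097, 0.0446]
orientation: [-3.14, 0.0, -1.663]
wrist_force: [-1.0, 0.4, 5.6]
grip_width: 0.0083
finger_force: 33.8
```

```bash

python3 -m pendant '[{"dx":0,"dy":0,"dz":0.03,"rx":0,"ry":0,"rz":0},{"dx":0,"dy":0,"dz":0.06,"rx":0,"ry":0,"rz":0},{"dx":0,"dy":0,"dz":0.1,"rx":0,"ry":0,"rz":0},{"dx":0,"dy":0,"dz":0.1,"rx":0,"ry":0,"rz":0},{"dx":0,"dy":0,"dz":0.024,"rx":0,"ry":0,"rz":0},{"dx":0.005,"dy":-0.07,"dz":0,"rx":0,"ry":0,"rz":0},{"dx":0.005,"dy":-0.08,"dz":0,"rx":0,"ry":0,"rz":-0.01},{"dx":0.005,"dy":-0.08,"dz":0,"rx":0,"ry":0,"rz":-0.01},{"dx":0.005,"dy":-0.08,"dz":0,"rx":0,"ry":0,"rz":-0.01},{"dx":0.005,"dy":-0.08,"dz":0,"rx":0,"ry":0,"rz":0},{"dx":0.005,"dy":-0.08,"dz":0,"rx":0,"ry":0,"rz":0},{"dx":0.01,"dy":-0.077,"dz":0,"rx":0,"ry":0,"rz":0},{"dx":0,"dy":0,"dz":0,"rx":0,"ry":0,"rz":0},{"dx":0,"dy":0,"dz":-0.05,"rx":0,"ry":0,"rz":0},{"dx":0,"dy":0,"dz":-0.05,"rx":0,"ry":0,"rz":0},{"dx":0,"dy":0,"dz":0,"rx":0,"ry":0,"rz":0},{"dx":0,"dy":0,"dz":0,"rx":0,"ry":0,"rz":0}]'
python3 - <<'E'
from h import *
print(bot.read_state()['position'])
for n in('scene','top'):
    c=cap(n);P=cloud(c);q=P.reshape(-1,3);f=np.asarray(c['frame']).astype(int);col=(abs(f[...,0]-f[...,2])<40).ravel()
    m=(abs(q[:,0]-.55)<.025)&(abs(q[:,1]+.122)<.03)&(q[:,2]>.085)&(q[:,2]<.19)
    for z in np.arange(.09,.19,.01):
        w=q[m&(abs(q[:,2]-z)<.005)]
        if len(w)>2:print(n,round(z,3),len(w),w.mean(0).round(4),w[:,1].min().round(4),w[:,1].max().round(4))
c=load('scene');s=np.asarray(c['frame'])[220:350,180:340,::-1]
cv2.imwrite('pics/s10.png',cv2.resize(s,(800,650),interpolation=2)[:600])
E
```

```text
time: 28.45
position: [0.5496, -0.1213, 0.1297]
orientation: [3.141, 0.0, -1.686]
wrist_force: [0.3, 0.4, 0.4]
grip_width: 0.008
finger_force: 33.0
[ 0.54956695 -0.12133599  0.12971316]
scene 0.1 14 [ 0.5531 -0.1205  0.1024] -0.1393 -0.1034
scene 0.11 38 [ 0.5533 -0.1223  0.1101] -0.1411 -0.1025
scene 0.12 38 [ 0.5518 -0.1255  0.1191] -0.1408 -0.102
scene 0.13 18 [ 0.5629 -0.1288  0.1308] -0.1362 -0.1217
scene 0.14 7 [ 0.5531 -0.1335  0.1412] -0.1362 -0.1261
scene 0.18 4 [ 0.559  -0.1279  0.1802] -0.1345 -0.114
```

View pics/s10.png

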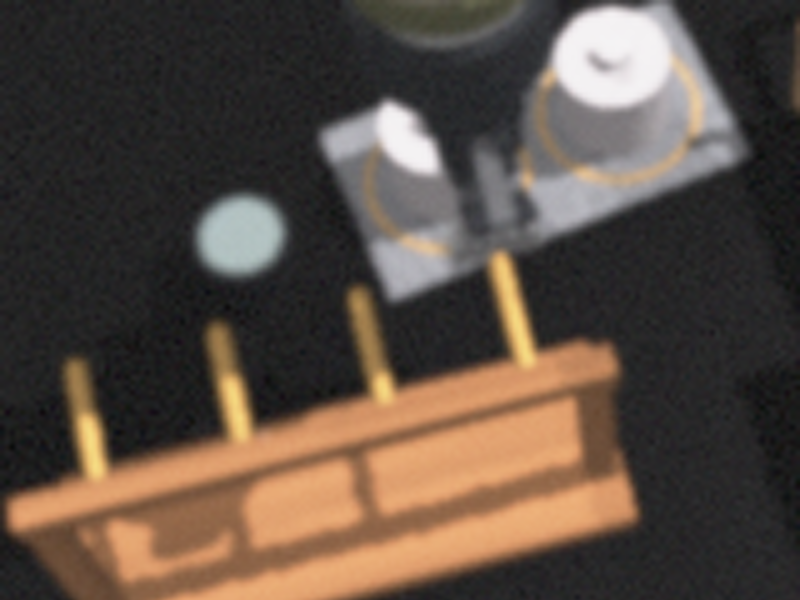

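```bash

python3 -m pendant '[{"dx":0.02,"dy":-0.004,"dz":0,"rx":0,"ry":0,"rz":0},{"dx":0.02,"dy":-0.003,"dz":0,"rx":0,"ry":0,"rz":0},{"dx":0.02,"dy":-0.003,"dz":0,"rx":0,"ry":0,"rz":0},{"dx":0.02,"dy":-0.003,"dz":-0.003,"rx":0,"ry":0,"rz":0},{"dx":0.02,"dy":-0.003,"dz":-0.003,"rx":0,"ry":0,"rz":0},{"dx":0,"dy":0,"dz":0,"rx":0,"ry":0,"rz":0},{"dx":0,"dy":0,"dz":0,"rx":0,"ry":0,"rz":0}]'
python3 -m pendant '[{"dx":0,"dy":0,"dz":-0.008,"rx":0,"ry":0,"rz":0},{"dx":0,"dy":0,"dz":-0.006,"rx":0,"ry":0,"rz":0},{"dx":0,"dy":0,"dz":0,"rx":0,"ry":0,"rz":0},{"dx":0,"dy":0,"dz":0,"rx":0,"ry":0,"rz":0}]'
```

```text
time: 29.42
position: [0.5894, -0.1282, 0.1268]
orientation: [3.141, 0.0, -1.686]
wrist_force: [0.5, -0.4, -0.3]
grip_width: 0.0079
finger_force: 33.0
time: 29.92
position: [0.5896, -0.1283, 0.1225]
orientation: [-3.141, -0.0, -1.686]
wrist_force: [-1.4, 0.7, 5.6]
grip_width: 0.0079
finger_force: 33.8
```

It rests on the peg (5.6 N), so I release and go for the second clip.

```bash

python3 -m pendant '[{"dx":0,"dy":0,"dz":0.003,"rx":0,"ry":0,"rz":0},{"dx":0,"dy":0,"dz":0,"rx":0,"ry":0,"rz":0},{"dx":0,"dy":0,"dz":0,"rx":0,"ry":0,"rz":0},{"dx":0,"dy":0,"dz":0.03,"rx":0,"ry":0,"rz":0},{"dx":0,"dy":0,"dz":0.06,"rx":0,"ry":0,"rz":0},{"dx":0,"dy":0,"dz":0.08,"rx":0,"ry":0,"rz":0},{"dx":0,"dy":0,"dz":0,"rx":0,"ry":0,"rz":0}]' -0.55
python3 -m pendant '[{"dx":0,"dy":0.104,"dz":0,"rx":0,"ry":0,"rz":0.01},{"dx":0,"dy":0.104,"dz":0,"rx":0,"ry":0,"rz":0.01},{"dx":0,"dy":0.104,"dz":0,"rx":0,"ry":0,"rz":0.01},{"dx":0,"dy":0.104,"dz":0,"rx":0,"ry":0,"rz":0},{"dx":0,"dy":0.104,"dz":0,"rx":0,"ry":0,"rz":0},{"dx":0,"dy":0.104,"dz":0,"rx":0,"ry":0,"rz":0},{"dx":-0.008,"dy":0.104,"dz":0,"rx":0,"ry":0,"rz":0},{"dx":0,"dy":0,"dz":0,"rx":0,"ry":0,"rz":0},{"dx":0,"dy":0,"dz":0,"rx":0,"ry":0,"rz":0}]' -0.4
python3 - <<'E'
from h import *
print(bot.read_state()['position'])
for n in('scene','top'):
    c=cap(n);P=cloud(c);q=P.reshape(-1,3);f=np.asarray(c['frame']).astype(int);col=(abs(f[...,0]-f[...,2])<40).ravel()
    m=(abs(q[:,0]-.59)<.022)&(abs(q[:,1]+.127)<.03)&(q[:,2]>.085)&(q[:,2]<.19)&col
    for z in np.arange(.09,.19,.01):
        w=q[m&(abs(q[:,2]-z)<.005)]
        if len(w)>2:print(n,round(z,3),len(w),w.mean(0).round(4),w[:,1].min().round(4),w[:,1].max().round(4))
E
```

```text
time: 30.8
position: [0.5915, -0.1289, 0.1944]
orientation: [-3.136, -0.001, -1.686]
wrist_force: [-0.3, -0.0, 0.7]
grip_width: 0.0193
finger_force: 0.0
time: 31.92
position: [0.5861, 0.1628, 0.1901]
orientation: [3.141, -0.001, -1.662]
wrist_force: [0.7, -0.6, -0.3]
grip_width: 0.0254
finger_force: 0.0
[0.58610013 0.16276721 0.19013605]
scene 0.09 3 [ 0.5894 -0.133   0.0927] -0.1469 -0.1138
scene 0.1 22 [ 0.5915 -0.1269  0.1005] -0.1467 -0.1093
scene 0.11 46 [ 0.5897 -0.1291  0.1109] -0.1471 -0.1081
scene 0.12 12 [ 0.5929 -0.1237  0.1186] -0.1428 -0.1081
scene 0.13 30 [ 0.5928 -0.1288  0.1312] -0.143 -0.1137
scene 0.14 21 [ 0.5931 -0.1301  0.1389] -0.1424 -0.1144
scene 0.15 26 [ 0.5953 -0.1287  0.1508] -0.1399 -0.1187
scene 0.16 38 [ 0.5921 -0.1297  0.1572] -0.1396 -0.1188
top 0.09 3 [ 0.5816 -0.1229  0.0913] -0.1424 -0.112
top 0.1 7 [ 0.5816 -0.127   0.1007] -0.1416 -0.1083
top 0.11 18 [ 0.5841 -0.1242  0.1103] -0.144 -0.1051
top 0.12 8 [ 0.5846 -0.1178  0.1199] -0.1396 -0.1048
top 0.13 8 [ 0.5871 -0.1252  0.1307] -0.1392 -0.1119
top 0.14 11 [ 0.5856 -0.1249  0.1376] -0.1384 -0.1143
top 0.15 18 [ 0.589  -0.1239  0.1513] -0.132 -0.1158
top 0.16 11 [ 0.5894 -0.1252  0.1572] -0.1341 -0.1156
```

Clip 1 hangs upright on peg 0 (ear top about 0.157, as expected). Now clip 2.

```bash

python3 -m pendant '[{"dx":0,"dy":0.004,"dz":-0.1,"rx":0,"ry":0,"rz":0},{"dx":0,"dy":0,"dz":-0.1,"rx":0,"ry":0,"rz":0},{"dx":0,"dy":0,"dz":-0.07,"rx":0,"ry":0,"rz":0},{"dx":0,"dy":0,"dz":-0.05,"rx":0,"ry":0,"rz":0},{"dx":0,"dy":0,"dz":-0.03,"rx":0,"ry":0,"rz":0},{"dx":0,"dy":0,"dz":-0.015,"rx":0,"ry":0,"rz":0},{"dx":0,"dy":0,"dz":0,"rx":0,"ry":0,"rz":0}]' -0.4 25
python3 -m pendant '[{"dx":0,"dy":0,"dz":0,"rx":0,"ry":0,"rz":0},{"dx":0,"dy":0,"dz":0,"rx":0,"ry":0,"rz":0},{"dx":0,"dy":0,"dz":0,"rx":0,"ry":0,"rz":0},{"dx":0,"dy":0,"dz":0,"rx":0,"ry":0,"rz":0},{"dx":0,"dy":0,"dz":0,"rx":0,"ry":0,"rz":0}]' -1 30
```

```text
time: 32.9
position: [0.5866, 0.1642, 0.0448]
orientation: [-3.142, 0.0, -1.663]
wrist_force: [0.2, -0.0, 0.4]
grip_width: 0.0255
finger_force: 0.0
time: 33.52
position: [0.5871, 0.1647, 0.0455]
orientation: [-3.14, 0.0, -1.662]
wrist_force: [0.3, -0.1, 6.7]
grip_width: 0.008
finger_force: 34.0
```

```bash

python3 -m pendant '[{"dx":0,"dy":0,"dz":0.03,"rx":0,"ry":0,"rz":0},{"dx":0,"dy":0,"dz":0.06,"rx":0,"ry":0,"rz":0},{"dx":0,"dy":0,"dz":0.1,"rx":0,"ry":0,"rz":0},{"dx":0,"dy":0,"dz":0.1,"rx":0,"ry":0,"rz":0},{"dx":-0.018,"dy":0,"dz":0.034,"rx":0,"ry":0,"rz":0},{"dx":-0.028,"dy":-0.06,"dz":0,"rx":0,"ry":0,"rz":0},{"dx":-0.028,"dy":-0.105,"dz":0,"rx":0,"ry":0,"rz":-0.01},{"dx":-0.028,"dy":-0.105,"dz":0,"rx":0,"ry":0,"rz":-0.01},{"dx":-0.027,"dy":-0.105,"dz":0,"rx":0,"ry":0,"rz":-0.01},{"dx":0,"dy":-0.11,"dz":0,"rx":0,"ry":0,"rz":0},{"dx":0,"dy":-0.11,"dz":0,"rx":0,"ry":0,"rz":0},{"dx":0,"dy":-0.11,"dz":0,"rx":0,"ry":0,"rz":0},{"dx":0,"dy":-0.11,"dz":0,"rx":0,"ry":0,"rz":0},{"dx":0,"dy":-0.11,"dz":0,"rx":0,"ry":0,"rz":0},{"dx":0,"dy":-0.09,"dz":0,"rx":0,"ry":0,"rz":0},{"dx":0,"dy":0,"dz":-0.05,"rx":0,"ry":0,"rz":0},{"dx":0,"dy":0,"dz":-0.06,"rx":0,"ry":0,"rz":0},{"dx":0,"dy":0,"dz":0,"rx":0,"ry":0,"rz":0},{"dx":0,"dy":0,"dz":0,"rx":0,"ry":0,"rz":0}]'
```

```text
time: 35.9
position: [0.5346, -0.2412, 0.1305]
orientation: [3.141, 0.0, -1.686]
wrist_force: [0.6, -0.2, -0.8]
grip_width: 0.008
finger_force: 33.2
```

```bash

python3 -m pendant '[{"dx":0.02,"dy":-0.004,"dz":0,"rx":0,"ry":0,"rz":0},{"dx":0.02,"dy":-0.003,"dz":0,"rx":0,"ry":0,"rz":0},{"dx":0.02,"dy":-0.003,"dz":0,"rx":0,"ry":0,"rz":0},{"dx":0.02,"dy":-0.003,"dz":-0.003,"rx":0,"ry":0,"rz":0},{"dx":0.02,"dy":-0.002,"dz":-0.003,"rx":0,"ry":0,"rz":0},{"dx":0,"dy":0,"dz":0,"rx":0,"ry":0,"rz":0},{"dx":0,"dy":0,"dz":0,"rx":0,"ry":0,"rz":0}]'
python3 -m pendant '[{"dx":0,"dy":0,"dz":-0.008,"rx":0,"ry":0,"rz":0},{"dx":0,"dy":0,"dz":-0.006,"rx":0,"ry":0,"rz":0},{"dx":0,"dy":0,"dz":0,"rx":0,"ry":0,"rz":0},{"dx":0,"dy":0,"dz":0,"rx":0,"ry":0,"rz":0}]'
```

```text
time: 36.78
position: [0.5746, -0.2473, 0.1276]
orientation: [3.141, 0.0, -1.686]
wrist_force: [0.7, 0.6, -1.2]
grip_width: 0.008
finger_force: 33.3
time: 37.28
position: [0.5748, -0.2476, 0.1235]
orientation: [-3.14, -0.001, -1.686]
wrist_force: [-1.5, 0.6, 6.2]
grip_width: 0.0078
finger_force: 34.0
```

```bash

python3 -m pendant '[{"dx":0,"dy":0,"dz":0.003,"rx":0,"ry":0,"rz":0},{"dx":0,"dy":0,"dz":0,"rx":0,"ry":0,"rz":0},{"dx":0,"dy":0,"dz":0,"rx":0,"ry":0,"rz":0},{"dx":0,"dy":0,"dz":0.03,"rx":0,"ry":0,"rz":0},{"dx":0,"dy":0,"dz":0.06,"rx":0,"ry":0,"rz":0},{"dx":0,"dy":0,"dz":0.08,"rx":0,"ry":0,"rz":0},{"dx":0,"dy":0,"dz":0,"rx":0,"ry":0,"rz":0}]' -0.55
python3 -m pendant '[{"dx":-0.04,"dy":0.08,"dz":0,"rx":0,"ry":0,"rz":0.01},{"dx":-0.04,"dy":0.1,"dz":0,"rx":0,"ry":0,"rz":0.01},{"dx":-0.04,"dy":0.1,"dz":0,"rx":0,"ry":0,"rz":0.01},{"dx":-0.04,"dy":0.1,"dz":0,"rx":0,"ry":0,"rz":0},{"dx":-0.04,"dy":0.1,"dz":0,"rx":0,"ry":0,"rz":0},{"dx":-0.04,"dy":0.1,"dz":0,"rx":0,"ry":0,"rz":0},{"dx":-0.04,"dy":0.1,"dz":0,"rx":0,"ry":0,"rz":0},{"dx":-0.045,"dy":0.1,"dz":0,"rx":0,"ry":0,"rz":0},{"dx":0,"dy":0.1,"dz":0,"rx":0,"ry":0,"rz":0},{"dx":0,"dy":0.096,"dz":0,"rx":0,"ry":0,"rz":0},{"dx":0,"dy":0,"dz":0,"rx":0,"ry":0,"rz":0},{"dx":0,"dy":0,"dz":0,"rx":0,"ry":0,"rz":0}]' 0
python3 - <<'E'
from h import *
print(bot.read_state()['position'])
c=cap('scene');P=cloud(c);q=P.reshape(-1,3);f=np.asarray(c['frame']).astype(int);col=(abs(f[...,0]-f[...,2])<40).ravel()
for x,y in((.59,-.127),(.5774,-.246)):
    m=(abs(q[:,0]-x)<.022)&(abs(q[:,1]-y)<.03)&(q[:,2]>.085)&(q[:,2]<.19)&col
    for z in np.arange(.09,.19,.02):
        w=q[m&(abs(q[:,2]-z)<.01)]
        if len(w)>2:print(round(z,3),len(w),w.mean(0).round(4),w[:,1].min().round(4),w[:,1].max().round(4),w[:,2].max().round(3))
m=(abs(q[:,0]-.446)<.03)&(abs(q[:,1]-.1427)<.05)&(q[:,2]>.06)&(q[:,2]<.085);w=q[m];print('handle',m.sum(),w.mean(0))
for x,y in((.455,-.026),(.455,-.117)):
    m=(abs(q[:,0]-x)<.05)&(abs(q[:,1]-y)<.045)&(q[:,2]>.048)&(q[:,2]<.058);print('can',m.sum(),q[m].mean(0))
E
```

```text
time: 38.15
position: [0.5766, -0.2485, 0.1952]
orientation: [-3.136, -0.003, -1.686]
wrist_force: [0.3, -0.9, -0.6]
grip_width: 0.0192
finger_force: 0.0
time: 39.65
position: [0.4444, 0.1427, 0.191]
orientation: [3.141, -0.001, -1.662]
wrist_force: [-0.6, -0.9, -0.1]
grip_width: 0.0424
finger_force: 0.0
[0.44443137 0.14266656 0.19098225]
0.09 13 [ 0.5909 -0.1276  0.0965] -0.147 -0.1095 0.099
0.11 61 [ 0.5904 -0.1287  0.1105] -0.1472 -0.1082 0.119
0.13 40 [ 0.5926 -0.1294  0.1332] -0.1431 -0.1139 0.138
0.15 72 [ 0.5935 -0.1292  0.1531] -0.14 -0.1188 0.16
0.09 13 [ 0.5761 -0.2461  0.0963] -0.264 -0.2271 0.099
0.11 56 [ 0.5762 -0.2439  0.1103] -0.2656 -0.2267 0.119
0.13 48 [ 0.5774 -0.2465  0.1318] -0.2636 -0.2327 0.138
0.15 82 [ 0.5784 -0.2494  0.1526] -0.261 -0.2378 0.159
handle 213 [0.45277568 0.13856583 0.07627013]
can 305 [ 0.45714518 -0.0288102   0.05509249]
can 324 [ 0.45754089 -0.11897249  0.05497667]
```

Both clips hang upright on their pegs. Closing the tray by its handle.

```bash

python3 -m pendant '[{"dx":0.002,"dy":0,"dz":-0.1,"rx":0,"ry":0,"rz":0},{"dx":0,"dy":0,"dz":-0.1,"rx":0,"ry":0,"rz":0},{"dx":0,"dy":0,"dz":-0.1,"rx":0,"ry":0,"rz":0},{"dx":0,"dy":0,"dz":-0.05,"rx":0,"ry":0,"rz":0},{"dx":0,"dy":0,"dz":-0.027,"rx":0,"ry":0,"rz":0},{"dx":0,"dy":0,"dz":0,"rx":0,"ry":0,"rz":0}]' 0
python3 -m pendant '[{"dx":0,"dy":0,"dz":0,"rx":0,"ry":0,"rz":0},{"dx":0,"dy":0,"dz":0,"rx":0,"ry":0,"rz":0},{"dx":0,"dy":0,"dz":0,"rx":0,"ry":0,"rz":0},{"dx":0,"dy":0,"dz":0,"rx":0,"ry":0,"rz":0},{"dx":0,"dy":0,"dz":0,"rx":0,"ry":0,"rz":0}]' -1 40
python3 -m pendant '[{"dx":0.033,"dy":-0.0032,"dz":0,"rx":0,"ry":0,"rz":0},{"dx":0.033,"dy":-0.0032,"dz":0,"rx":0,"ry":0,"rz":0},{"dx":0.033,"dy":-0.0032,"dz":0,"rx":0,"ry":0,"rz":0},{"dx":0.033,"dy":-0.0032,"dz":0,"rx":0,"ry":0,"rz":0},{"dx":0.033,"dy":-0.0032,"dz":0,"rx":0,"ry":0,"rz":0},{"dx":0.033,"dy":-0.0032,"dz":0,"rx":0,"ry":0,"rz":0},{"dx":0.033,"dy":-0.0032,"dz":0,"rx":0,"ry":0,"rz":0},{"dx":0.033,"dy":-0.0032,"dz":0,"rx":0,"ry":0,"rz":0},{"dx":0.033,"dy":-0.0032,"dz":0,"rx":0,"ry":0,"rz":0},{"dx":0.031,"dy":-0.0032,"dz":0,"rx":0,"ry":0,"rz":0},{"dx":0,"dy":0,"dz":0,"rx":0,"ry":0,"rz":0},{"dx":0,"dy":0,"dz":0,"rx":0,"ry":0,"rz":0}]'
```

```text
time: 40.45
position: [0.4454, 0.1422, 0.0403]
orientation: [3.141, -0.0, -1.664]
wrist_force: [-0.2, 0.4, 1.1]
grip_width: 0.0427
finger_force: 0.0
time: 41.08
position: [0.4465, 0.143, 0.0417]
orientation: [-3.14, 0.0, -1.663]
wrist_force: [-0.3, -0.8, 6.1]
grip_width: 0.0081
finger_force: 39.3
time: 42.58
position: [0.5752, 0.1304, 0.0417]
orientation: [3.139, -0.0, -1.662]
wrist_force: [-6.1, -0.4, 9.9]
grip_width: 0.0078
finger_force: 40.4
```

Tray is home: x is 0.5752 again, against the stop. I'll release, back off and check everything.

```bash

python3 -m pendant '[{"dx":0,"dy":0,"dz":0,"rx":0,"ry":0,"rz":0},{"dx":0,"dy":0,"dz":0,"rx":0,"ry":0,"rz":0},{"dx":0,"dy":0,"dz":0,"rx":0,"ry":0,"rz":0},{"dx":0,"dy":0,"dz":0.1,"rx":0,"ry":0,"rz":0},{"dx":0,"dy":0,"dz":0.1,"rx":0,"ry":0,"rz":0},{"dx":0,"dy":0,"dz":0.15,"rx":0,"ry":0,"rz":0},{"dx":-0.13,"dy":0,"dz":0.1,"rx":0,"ry":0,"rz":0},{"dx":-0.13,"dy":0,"dz":0,"rx":0,"ry":0,"rz":0},{"dx":-0.13,"dy":0,"dz":0,"rx":0,"ry":0,"rz":0},{"dx":0,"dy":0,"dz":0,"rx":0,"ry":0,"rz":0},{"dx":0,"dy":0,"dz":0,"rx":0,"ry":0,"rz":0}]' 0
python3 - <<'E'
from h import *
c=cap('scene');P=cloud(c);q=P.reshape(-1,3)
for x,y in((.455,-.026),(.455,-.117)):
    m=(abs(q[:,0]-x)<.05)&(abs(q[:,1]-y)<.045)&(q[:,2]>.048)&(q[:,2]<.058);print('can',m.sum(),q[m].mean(0))
t=cap('top')
s=np.asarray(c['frame'])[170:370,170:480,::-1]
cv2.imwrite('pics/s11.png',cv2.resize(s,(800,516),interpolation=2))
E
```

```text
time: 43.95
position: [0.424, 0.1302, 0.2191]
orientation: [-3.14, 0.0, -1.662]
wrist_force: [0.1, -0.1, -0.2]
grip_width: 0.0426
finger_force: 0.0
can 306 [ 0.45710097 -0.02917481  0.05516875]
can 320 [ 0.45724087 -0.11938244  0.05517   ]
```

View pics/s11.png

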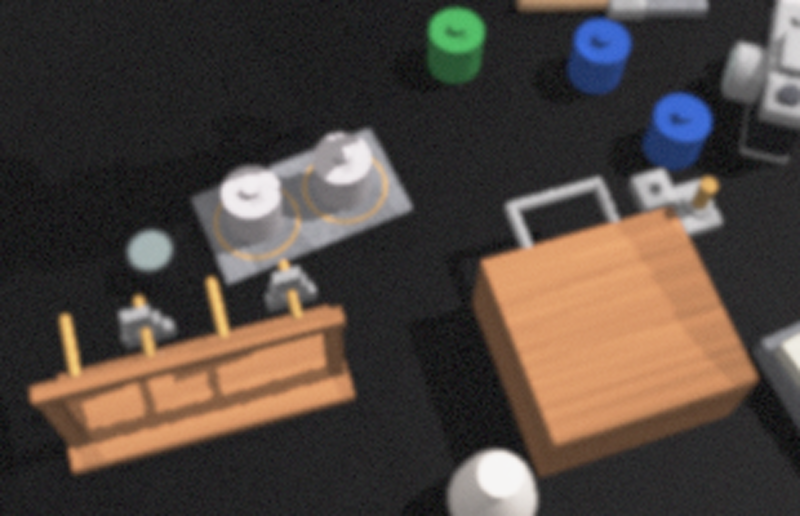

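The final picture shows the clips on two pegs (290,290 and 145,325), the pin in the notch (707,190), both canisters in their rings (250,205 and 342,170), and the tray home.

```bash
python3 -c "
from bench import bot
print(bot.close_job())"
```

```text
the job is handed in; nothing more can be done
None
```

The job is handed in: both canisters are in their rings, the pin is parked in the side notch, both clips present hang on pegs 0 and 2, and the tray is fully home at about 44 s of the 210 s; the hand-in call returned no verdict, and the first pin grip closed on top of the grip and briefly tilted the pin before a clean regrip.

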